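# Nudge a bronze rosette into the nest of a chasing fixture and swing the keeper over it

### The job

Get the bronze rosette ready for chasing: with your fingertips push the flat round casting along the top of the steel fixture and over the rim of the round nest until it drops in and lies flat on the nest's floor, then push the keeper's knob round until the keeper lies over the rosette against its stop. Only push: do not lift or pick up the rosette, and leave the bronze collar and the other tools and parts where they are.

Things in the scene. Friction and masses are not known exactly. Their poses are not given: they have to be found in the camera images.
- fixture: Steel holding fixture: flat plate 124 mm (its x) by 210 mm (its y), heavy, it does not move. Origin: middle of its underside on the bench top; z up, x roughly away from the robot. Its flat upper face, the deck, is 30 mm above the origin, the round nest in its middle; the rosette lies on the deck towards one end (+y or -y), the bronze collar towards the other.
- nest (a point): Centre of the floor of the nest, a round flat-bottomed recess 52 mm in diameter and 6 mm deep, with a 1.5 mm chamfer at its rim. The point is 24 mm above the fixture's origin, 6 mm below the deck; axes as the fixture's.
- rosette: Flat round bronze casting with a petal relief on its upper face, 48 mm in diameter, 11 mm thick, about 0.16 kg, loose, lying flat on the deck (it slides). Origin: centre of its underside; z is the disc's axis. Seated in the nest its origin is at the nest point and it stands 5 mm proud of the deck.
- keeper (a joint): Swing keeper, a flat steel finger on an upright pivot. 0 rad = against its stop, along the fixture's +x over the nest; grows clockwise from above (opens to -y, limit 2.7). Starts at 1.9 to 2.5, clear of the deck's middle. Light friction (1 N at the knob); stays put. 14 mm wide, reaches 46 mm from the pivot, 7 to 14 mm above the deck: passes 2 mm over a seated rosette, strikes an unseated one.
- keeper_knob (a point): The keeper's upright black knob, by which it is pushed round: 11 mm thick (a 15 mm washer at its foot), 33 mm from the pivot axis, standing 14 to 41 mm above the deck. The point is on its axis, 29 mm above the deck, and moves with the keeper.
- keeper_pivot (a point): Point on the keeper's upright pivot axis, 47 mm from the nest's centre on the fixture's -x side, 7 mm above the deck; axes as the fixture's. The pivot's screw head reaches 19 mm above the deck. The stop pin, 6 mm thick and 14 mm tall, stands on the deck 11 mm towards +x and 10.5 mm towards +y from the pivot.
- shaft_top (a point): Top, 0.25 m above the bench, of the fixed flexible drive shaft (40 mm thick, not part of the job) that arches over the bench on the robot's side of the fixture. From this point it comes down on one side to the bench's front edge, about 0.16 m nearer the robot and 0.19 m to its right, and on the other to the bench top, about 0.2 m further away and 0.2 m to its left. Pass over it.
- bronze_collar: Short bronze ring with a stepped outside and an open bore, 52 mm across, 20 mm tall, standing on the deck at the other end from the rosette. Loose; leave it where it is. Origin: centre of its underside.
- hammer: Chasing hammer, 229 x 58 x 28 mm, wooden handle, lying on the mat beyond the fixture. Loose bystander. Origin: centre of its underside.
- punch_a: Steel chasing punch, 105 mm long, 11 mm thick, lying on the mat in front of the fixture. Loose bystander.
- punch_b: Steel chasing punch, 112 mm long, 10 mm thick, lying beside the other. Loose bystander.
- emery_roll: Brown roll of emery band, 60 mm across, 25 mm high, lying on the mat in front of the fixture's +y end. Loose bystander.
- sprue: Cone-shaped bronze casting sprue, 44 mm across, 46 mm high, standing on the mat beyond the fixture's +y end. Loose bystander.
Mind the look-alikes: they are no part of the job. Several things have the shape of the rosette; the one meant has the colours described above.

How it is judged:
By the outcome, as a careful person would: the job done as asked, in the order asked, and still so for the second after the job is handed in, with the robot touching nothing.
It also fails if it takes over 72 s, if anything falls off the work surface, if the arm or the gripper's body presses on something with over 40 N, if the wrist force passes 120 N, or if a joint passes its speed limit or range.

### The arm

A 6-joint arm with a two-finger parallel gripper is mounted at the origin on a cart in front of the work surface, level with it; the furniture and walls round the work are solid. World frame = base frame: x ahead of the robot, y to its left, z up, the work surface at z = 0. Lengths are in mm, angles in rad, forces in N, time in s.
With the tool pointing down it reaches from about 350 to 975 mm from the base axis. Payload 7.1 kg.
Tool frame: the origin (TCP) lies at the very end of the fingers, on their centre line; the grasp point (between the pads) lies 19 mm behind it; z points along the fingers, y is the direction in which the jaws open and shut (so a half turn about z gives the same grasp; the last joint's range is limited). The gripper opens to 88 mm and grips with 3 to 60 N. Pads are 20 mm wide; open, the fingers measure 115 mm over their backs; the gripper's body (75 mm by 178 mm) begins 61 mm behind the grasp point.
Start: joints at [1.329, 0.423, 1.63, -0, 1.089, -0.019], TCP at [138.07, 609.542, 189.375] pointing down, gripper open.
Joint ranges: [-3, 3], [-0.9, 2.11], [0.09, 2.58], [-1.31, 4.45], [0.11, 2.69], [-2.54, 2.54]. Speed limits (rad/s): [2.39, 2.39, 3.01, 3.14, 3.14, 3.14].

### API

Orientations are given as a rotation vector (axis times angle).
In Python, from workcell import monitor, vision, order, find_in, regions_of, place_of gives the robot as it stands. The module is installed in compiled form; this text tells all that it offers.
- The arm moves only by the tool carry_out, never from a script. Its argument "targets" is a list of rows, each a list of 3 entries, a list of its own where there are three numbers: the turn, a rotation vector about the world's x, y, z in degrees, then the shift along the world's x, y, z in mm, then the finger opening in mm, from 0 to 87.8. In form: [[[rx, ry, rz], [x, y, z], hand], ...]. A call has 1 to 10 rows; each row is the pose to reach, as a shift and turn from the pose commanded when the call began; what a row does not reach only later rows make up. A row lasts 1/12 s, in which the tool goes at most 41.7 mm and 7.16 degrees, less where a joint would pass 70% of its speed; a pose out of reach is approached as far as the arm can. A call with a gripper value outside its range is refused whole. The fingers move at their own pace and stop on an object; the grip force is fixed at half the most. Time passes only in rows, so rows that repeat a pose let the fingers close. It gives the time, the measured TCP pose, the force and the opening at its end, in the units of the state.
- monitor.get_obs(): the state, without advancing time (a new reading comes with each control period).
- vision.get_image(name): name is "scene" or "side" or "wrist"; returns the picture (400x640x3 uint8, red, green, blue); there is no depth.
- vision.camera_model(name): a dict with "K" (3x3 intrinsics, pixels), "dist" ([k1, k2, p1, p2, k3] as OpenCV has them; the pictures are not rectified), "rvec" (rotation vector, rad) and "tvec" (3), from world to camera coordinates, as OpenCV has them. Camera axes: x right, y down, z forward; pixel columns grow to the right and rows downward; lengths in mm; the calibration is good to about 2 mm. A picture is of the moment at which its call begins: read the wrist's pose just before it. camera_model takes no time and is no camera call; for the wrist camera it gives the pose at the moment of the call.
- order.close_job(): hands the job in, once; it reports no verdict.
Trained networks look in the newest picture that a camera, given by its name, has taken for a name from the list of things; names that differ only in an ending like _2 or _b are one class to them, and where a whole thing is asked for, a point or a joint stands for the part that bears it (a point fixed in the world has none). Each returns a list of dicts, best first, with "confidence" (0 to 1); they miss things now and then, are a little off and sometimes report something else, mostly with a low value. They report only what shows in the picture. A call takes as long as a camera call. They do not tell look-alikes from the thing itself.
- find_in(query, camera): "point" ([x, y, z] in mm, in the coordinates of the camera as it stood for that picture, good to about 4 mm: the middle of the surface that is visible of it).
- regions_of(query, camera): "mask" (400x640 bool, what is visible of it).
- place_of(query, camera): "point" ([x, y, z] in mm, in the coordinates of the camera as it stood for that picture, good to about 4 mm: a listed point, or the origin of a listed thing).
The state is a dict: "t": time; "qpos": joint angles; "qvel": joint speeds; "joint_torque": joint torques, N m; "ee_pos": TCP position; "orientation": TCP orientation; "ft_force": force on the tool from outside, world axes, zero at the start; "moment": the same for the moment, N m; "width": finger opening in mm.
Only numpy, scipy, OpenCV 4.12 (cv2) and the standard library are available. Lean on these libraries where they do the work, as an engineer would, in place of code of your own. Each camera call takes 0.05 s, during which the arm holds its last target.

## Working session

There is one attempt and no reset: what is moved stays moved. The work goes in short steps, Python scripts to look and compute and a tool call to move; the robot and the scene stay as the last step left them, time stands still between calls to the robot, and variables do not carry over. Pictures are saved under pics/ and viewed, and the job is handed in when it is done.

Besides the shell and the picture viewer there is one more tool, called after "Emit:" by a JSON object that holds its "op" and its "data", one argument or row to a line. carry_out: Moves the arm, as the interface text tells. Its arguments: {"type":"object","properties":{"targets":{"type":"array","items":{"type":"array"}}},"required":["targets"]}

```bash
mkdir -p pics; cat > h.py <<'E'
import numpy as np, cv2
from workcell import monitor, vision, order, find_in, regions_of, place_of
def cam(n):
    m=vision.camera_model(n); R,_=cv2.Rodrigues(np.array(m['rvec'],float)); return np.array(m['K']),np.array(m['dist']),R,np.array(m['tvec'],float).ravel(),m
def toworld(n,p):
    K,d,R,t,m=cam(n); return R.T@(np.array(p)-t)
def proj(n,P):
    K,d,R,t,m=cam(n); return cv2.projectPoints(np.array(P,float).reshape(-1,1,3),np.array(m['rvec'],float),t,K,d)[0].reshape(-1,2)
def ray(n,uv,z):
    K,d,R,t,m=cam(n); q=cv2.undistortPoints(np.array(uv,float).reshape(-1,1,2),K,d).reshape(-1,2)
    D=np.c_[q,np.ones(len(q))]@R; C=-R.T@t; s=(z-C[2])/D[:,2]; return C+D*s[:,None]
def save(n,f):
    im=vision.get_image(n); cv2.imwrite('pics/'+f,im[:,:,::-1]); return im
E
python3 - <<'E'
from h import *
np.set_printoptions(precision=1,suppress=True)
o=monitor.get_obs(); print({k:np.round(v,3) for k,v in o.items()})
for c in ['scene','side','wrist']:
    save(c,c+'0.png')
for c in ['scene','side']:
    for q in ['rosette','nest','keeper_knob','keeper_pivot','bronze_collar','fixture','shaft_top']:
        print(c,q,[(round(r['confidence'],2),toworld(c,r['point']),proj(c,toworld(c,r['point']))[0]) for r in place_of(q,c)][:5])
E
```

```text
{'t': np.float64(0.0), 'qpos': array([ 1.3,  0.4,  1.6, -0. ,  1.1, -0. ]), 'qvel': array([-0.,  0., -0., -0.,  0., -0.]), 'joint_torque': array([  0. , -54.5, -27.4,   0.1,   0. ,  -0. ]), 'ee_pos': array([138. , 609. , 188.6]), 'orientation': array([-0.3, -3.1,  0. ]), 'ft_force': array([0.1, 0. , 0.4]), 'moment': array([ 0.,  0., -0.]), 'width': np.float64(87.898)}
scene rosette [(0.62, array([640.2, -29.8,   3.1]), array([280.8, 238.5])), (0.57, array([ 620.1, -170.7,   31.7]), array([322.7, 247.5]))]
scene nest [(0.59, array([ 589.1, -221.2,   27.6]), array([334.3, 261.3]))]
scene keeper_knob [(0.45, array([ 521.4, -226.8,   66. ]), array([320.6, 262. ]))]
scene keeper_pivot [(0.76, array([ 544.8, -201.1,   41.4]), array([316.4, 262.9]))]
scene bronze_collar [(0.97, array([ 555. , -275. ,   34.4]), array([347.8, 273.4]))]
scene fixture [(0.81, array([ 589.7, -224.1,    0.3]), array([335.4, 271.5])), (0.57, array([ 545.6, -203. ,   39.3]), array([317.3, 263.7]))]
scene shaft_top [(0.6, array([422.1, -56.2, 253.5]), array([219.2, 179.8])), (0.55, array([537.2, -61.2,   0.5]), array([265.6, 261.5]))]
side rosette [(0.74, array([ 622.4, -164.9,   28.6]), array([297.7, 248.5])), (0.61, array([640.5, -27.6,   1.7]), array([258.2, 292.4])), (0.45, array([423.8, -54.2, 251.6]), array([364.6, 221.9]))]
side nest [(0.61, array([ 589.7, -220.3,   21.3]), array([321.2, 241.9]))]
side keeper_knob [(0.41, array([ 521.5, -224.1,   61.6]), array([348.5, 236.5]))]
side keeper_pivot [(0.84, array([ 547.4, -199.1,   37.5]), array([333.3, 247.3])), (0.42, array([423.9, -53.7, 254.2]), array([364.5, 220.8]))]
side bronze_collar [(0.48, array([ 557.9, -280.2,   31.6]), array([344. , 228.8]))]
side fixture [(0.64, array([ 583.5, -220.5,   -2.8]), array([323.4, 250.3]))]
side shaft_top [(0.9, array([421.6, -55. , 249.6]), array([365.9, 223. ]))]
```

View pics/scene0.png

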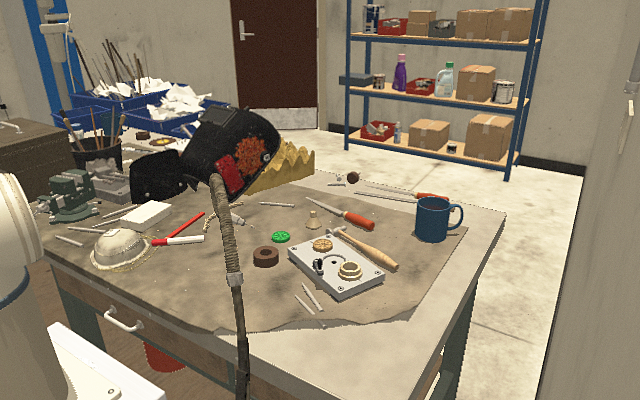

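View pics/side0.png

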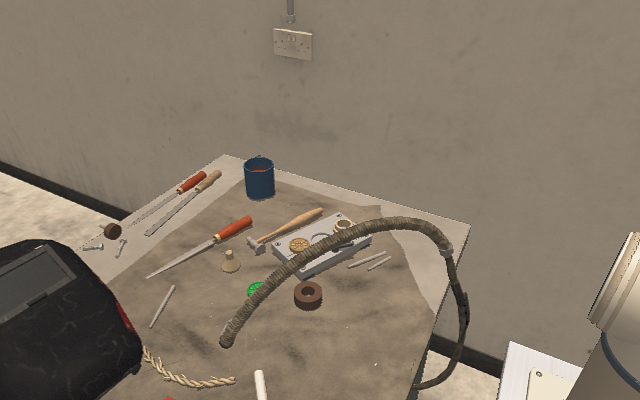

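```bash
python3 - <<'E'
import cv2
a=cv2.imread('pics/scene0.png')[200:310,240:400];b=cv2.imread('pics/side0.png')[190:310,230:390]
cv2.imwrite('pics/c1.png',cv2.resize(a,None,fx=5,fy=5,interpolation=2));cv2.imwrite('pics/c2.png',cv2.resize(b,None,fx=5,fy=5,interpolation=2))
E
```

```text
(no output)
```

View pics/c1.png

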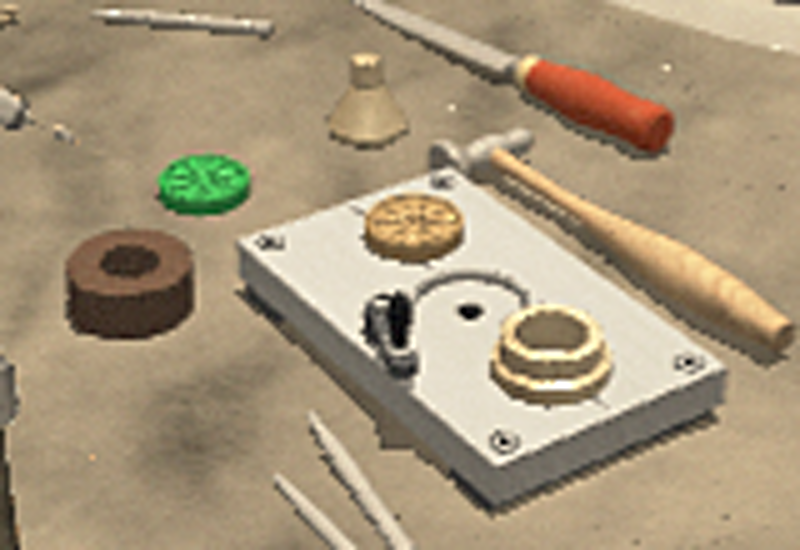

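View pics/c2.png

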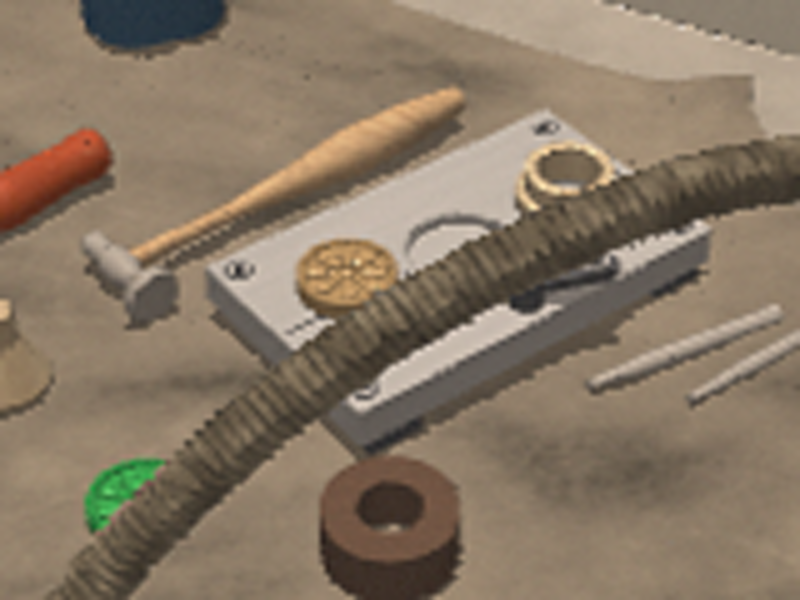

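The bronze rosette is at scene px (322,245). The things that could be taken for it are the green disc at (281,237), the bronze collar at (350,270) and the dark emery roll at (266,257). The crop shows the (322,245) disc is bronze, petalled and lying on the deck at the +y end, so that's the one. The keeper points towards the robot and -y.

```bash
python3 - <<'E'
from h import *
from scipy.spatial.transform import Rotation as Ro
np.set_printoptions(precision=3,suppress=True)
o=monitor.get_obs();R=Ro.from_rotvec(o['orientation']).as_matrix();print(R)
K,d,Rc,t,m=cam('wrist');C=-Rc.T@t;print('cam in tool',R.T@(C-o['ee_pos']),'axis in tool',R.T@Rc.T[:,2],K)
n=np.array([589.5,-221.]);r=np.array([621.,-167.]);p=np.array([546.,-200.]);c=np.array([556,-277.])
f=n-p;print(np.degrees(np.arctan2(f[1],f[0])));f=r-c;print(np.degrees(np.arctan2(f[1],f[0]))-90)
print(np.degrees(np.arctan2(R[1,1],R[0,1])), 'tool y heading')
print(ray('scene',[(237,150),(160,175)],200),ray('scene',[(432,235)],0))
E
```

```text
[[-0.975  0.221  0.   ]
 [ 0.221  0.975  0.   ]
 [-0.     0.    -1.   ]]
cam in tool [  69.29     0.319 -196.906] axis in tool [-0.253 -0.     0.968] [[342.517   0.    315.313]
 [  0.    342.517 198.943]
 [  0.      0.      1.   ]]
-25.769327624338715
-30.57922687248901
77.23302171348634 tool y heading
[[689.244 142.275 200.   ]
 [461.562 177.659 200.   ]] [[ 868.276 -357.552    0.   ]]
```

View pics/wrist0.png

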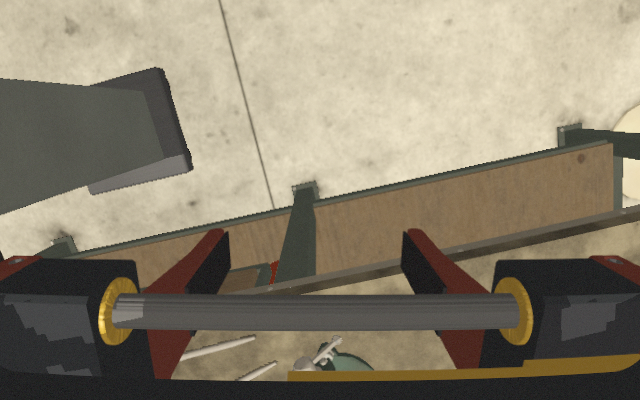

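```bash
python3 - <<'E'
from h import *
np.set_printoptions(precision=1,suppress=True)
def tri(a,b):
    A=[]
    out=[]
    for n,uv in(('scene',a),('side',b)):
        P=ray(n,[uv],0)[0];Q=ray(n,[uv],300)[0];out.append((P,(Q-P)/np.linalg.norm(Q-P)))
    M=np.c_[out[0][1],-out[1][1]];s=np.linalg.lstsq(M,out[1][0]-out[0][0],rcond=None)[0]
    a=out[0][0]+s[0]*out[0][1];b=out[1][0]+s[1]*out[1][1];print(a,b)
tri((279,155),(143,340))
tri((225,172),(364,222)); tri((238,275),(445,250)); tri((228,390),(420,388))
for z in (0,100,200): print(ray('side',[(143,340),(100,250)],z),ray('scene',[(230,105),(279,150),(130,180)],z))
print(proj('side',[[640,200,0],[700,300,0],[800,300,0]]),proj('scene',[[640,200,0],[700,300,0],[800,300,0]]))
E
```

```text
[845.6 122.3 141.4] [741.7 190.4  28.5]
[437.5 -58.8 265.1] [424.4 -53.1 252. ]
[ 312.1 -190.3  144.6] [ 303.8 -187.   139.4]
[ 314.5 -121.7 -179.8] [ 283.6 -109.8 -190.1]
[[ 764.   177.2    0. ]
 [1054.    39.7    0. ]] [[1686.4 1108.9    0. ]
 [1206.8  401.7    0. ]
 [ 688.5  655.4    0. ]]
[[685.6 223.4 100. ]
 [933.4 105.8 100. ]] [[1375.3  810.5  100. ]
 [ 977.2  223.5  100. ]
 [ 546.9  434.1  100. ]]
[[607.1 269.5 200. ]
 [812.8 171.9 200. ]] [[1064.1  512.2  200. ]
 [ 747.5   45.3  200. ]
 [ 405.4  212.8  200. ]]
[[184.1 377.8]
 [113.4 410.6]
 [ 73.2 383.8]] [[216.2 217.9]
 [206.3 202.2]
 [228.6 190.7]]
```

Emit:
{"op": "carry_out", "data": {
  "targets": [
    [[0,0,-2],[0,0,40],24],
    [[0,0,-6],[10,-10,80],24],
    [[0,0,-12],[25,-25,115],24],
    [[0,0,-18],[45,-50,140],24],
    [[0,0,-24],[65,-75,165],24],
    [[0,0,-30],[87,-100,190],24],
    [[0,0,-36],[110,-127,210],24],
    [[0,0,-42],[135,-155,225],24],
    [[0,0,-48],[160,-185,230],24],
    [[0,0,-54],[185,-215,230],24]
  ]
}}

```text
t: 1.68
ee_pos: [324.3, 393.7, 421.6]
orientation: [1.734, 2.619, 0.006]
ft_force: [0.4, -0.6, -0.7]
width: 25.6
```

Emit:
{"op": "carry_out", "data": {
  "targets": [
    [[0,0,-5],[25,-30,0],24],
    [[0,0,-10],[50,-60,0],24],
    [[0,0,-15],[75,-90,0],24],
    [[0,0,-20],[100,-120,0],24],
    [[0,0,-25],[123,-153,0],24],
    [[0,0,-30],[145,-187,0],24],
    [[0,0,-35],[165,-222,0],24],
    [[0,0,-40],[182,-258,0],24],
    [[0,0,-45],[197,-295,0],24],
    [[0,0,-51],[210,-333,0],24]
  ]
}}

```text
t: 2.52
ee_pos: [533.7, 59.7, 419.4]
orientation: [2.693, 1.618, 0.0]
ft_force: [0.9, -0.2, -1.0]
width: 24.2
```

```bash
python3 -c "
from h import *
print(monitor.get_obs())"
```

```text
{'t': 2.5167, 'qpos': array([8.91084581e-02, 1.03581463e-01, 1.53492588e+00, 8.83032432e-05,
       1.50279503e+00, 5.77908349e-01]), 'qvel': array([-0.88322436,  0.15089481, -0.16865435,  0.00103809,  0.01444405,
        0.39182655]), 'joint_torque': array([ 4.99055922e+00, -4.24870920e+01, -3.22343695e+01, -4.70183339e-03,
        1.23705002e-01, -7.36833550e-01]), 'ee_pos': array([533.67556235,  59.65900997, 419.40753404]), 'orientation': array([2.69292172e+00, 1.61786228e+00, 4.70621257e-04]), 'ft_force': array([ 0.87413615, -0.23682642, -0.98171106]), 'moment': array([-0.0920645 ,  0.01858264, -0.02859719]), 'width': 24.24039678602635}
```

Emit:
{"op": "carry_out", "data": {
  "targets": [
    [[0,0,0],[3,-40,0],24],
    [[0,0,0],[6,-80,0],24],
    [[0,0,0],[9,-120,0],24],
    [[0,0,0],[12,-160,0],24],
    [[0,0,0],[15,-200,0],24],
    [[0,0,0],[18,-235,-20],24],
    [[0,0,0],[21,-265,-45],24],
    [[0,0,0],[24,-295,-70],24],
    [[0,0,0],[26,-320,-95],24],
    [[0,0,0],[27,-341,-119],24]
  ]
}}

```text
t: 3.35
ee_pos: [559.8, -281.5, 299.0]
orientation: [2.69, 1.622, -0.0]
ft_force: [0.9, 0.4, 0.1]
width: 24.3
```

Emit:
{"op": "carry_out", "data": {
  "targets": [
    [[0,0,0],[0,0,0],24],
    [[0,0,0],[0,0,0],24],
    [[0,0,0],[0,0,0],24]
  ]
}}

```text
t: 3.6
ee_pos: [560.5, -279.1, 301.3]
orientation: [2.689, 1.623, 0.001]
ft_force: [0.5, -0.1, 1.0]
width: 24.1
```

```bash
python3 - <<'E'
from h import *
np.set_printoptions(precision=1,suppress=True)
print(monitor.get_obs()['ee_pos'])
save('wrist','w1.png')
for q in ['rosette','nest','keeper_knob','keeper_pivot','bronze_collar','fixture']:
    print(q,[(round(r['confidence'],2),toworld('wrist',r['point']),proj('wrist',toworld('wrist',r['point']))[0]) for r in place_of(q,'wrist')][:3])
E
```

```text
[ 560.5 -279.1  301.3]
rosette [(0.6, array([ 622.2, -167.2,   35.2]), array([317. ,  63.1]))]
nest [(0.76, array([ 589.7, -220.2,   27.3]), array([313.7, 112.7])), (0.62, array([ 473.8, -233.3,    2.1]), array([247.7, 158.6]))]
keeper_knob [(0.8, array([ 522.1, -224. ,   64.9]), array([267.7, 141.2]))]
keeper_pivot [(0.93, array([ 545.9, -203.9,   39.6]), array([278.6, 117.2]))]
bronze_collar [(0.98, array([ 557.5, -278. ,   30.1]), array([313. , 161.7]))]
fixture [(0.63, array([ 587.3, -216.8,    0.7]), array([311.7, 110.8])), (0.27, array([ 694.5, -239.9,    1.7]), array([387.4,  89.5]))]
```

View pics/w1.png

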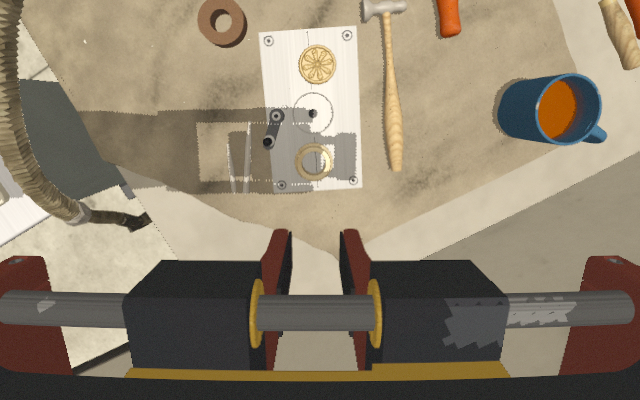

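```bash
python3 - <<'E'
from h import *
from scipy.optimize import least_squares
np.set_printoptions(precision=2,suppress=True)
im=cv2.imread('pics/w1.png')
c=cv2.resize(im[15:205,230:400],None,fx=4,fy=4,interpolation=2) 
obs=np.array([(260,33),(354,26),(361,187),(271,194)],float)
mod=np.array([(-62,105),(62,105),(62,-105),(-62,-105)],float)
W=ray('wrist',obs,30)[:,:2]
def pos(p,m):
    a=p[2];R=np.array([[np.cos(a),-np.sin(a)],[np.sin(a),np.cos(a)]]);return m@R.T+p[:2]
s=least_squares(lambda p:(pos(p,mod)-W).ravel(),[589,-221,-.47]);p=s.x;print(p,np.degrees(p[2]),s.fun)
th=np.linspace(0,6.28,60)
def circ(x,y,z,r):
    q=pos(p,np.c_[x+r*np.cos(th),y+r*np.sin(th)]);return np.c_[q,np.full(len(q),z)]
for P in [np.c_[pos(p,mod),np.full(4,30)],circ(0,0,30,26),circ(-47,0,49,4),]:
    uv=(proj('wrist',P)-[230,15]+.5)*4
    cv2.polylines(c,[np.round(uv).astype(int)],True,(0,0,255),1)
cv2.imwrite('pics/w1c.png',c)
E
```

```text
[ 585.68 -220.2    -0.42] -24.26574949580562 [-2.32  1.46  1.2  -1.35 -1.26 -0.6   2.38  0.49]
```

View pics/w1c.png

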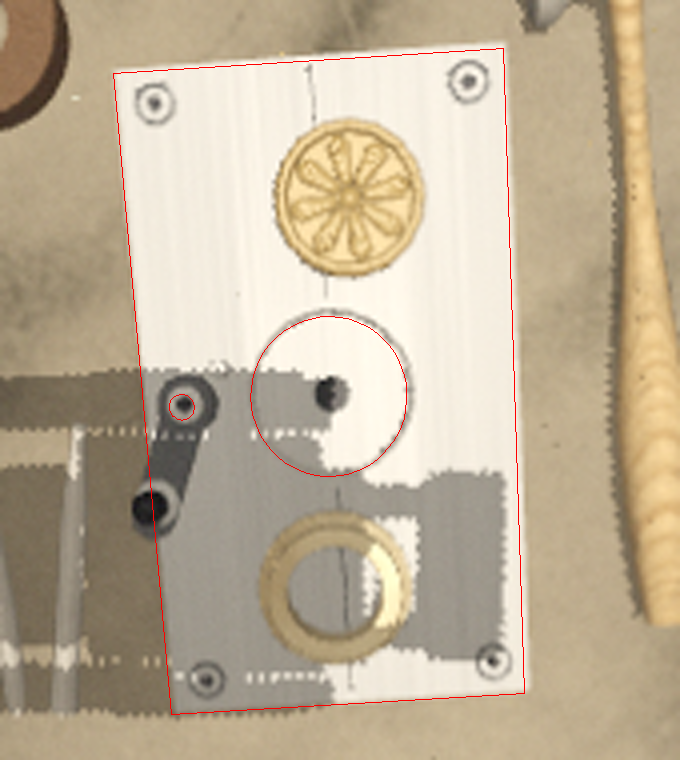

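```bash
python3 - <<'E'
from h import *
np.set_printoptions(precision=1,suppress=True)
f=lambda x,y:(x/4-.5+230,y/4-.5+15)
A=ray('wrist',[f(349,198)],41)[0];B=ray('wrist',[f(331,390.5)],30)[0];print(A,B)
v=(B-A)[:2];print(np.linalg.norm(v),np.degrees(np.arctan2(v[1],v[0])))
kn=ray('wrist',[f(149,507)],71)[0];pv=ray('wrist',[f(184,404)],49)[0];print(kn,pv)
m=regions_of('rosette','wrist')
for r in m[:2]:
    ys,xs=np.nonzero(r['mask']);print(r['confidence'],xs.mean(),ys.mean(),xs.min(),xs.max(),ys.min(),ys.max(), ray('wrist',[(xs.mean(),ys.mean())],41))
E
```

```text
[ 620.2 -168.8   41. ] [ 587.4 -218.8   30. ]
59.79503141217719 -123.31738770441983
[ 521.5 -223.5   71. ] [ 544.  -200.5   49. ]
```

Emit:
{"op": "carry_out", "data": {
  "targets": [
    [[0,0,-1],[13,25,-10],24],
    [[0,0,-2],[26,50,-20],24],
    [[0,0,-3],[39,75,-40],24],
    [[0,0,-4],[52,98,-65],24],
    [[0,0,-4.7],[65,118,-95],24],
    [[0,0,-4.7],[75,136,-125],24],
    [[0,0,-4.7],[84.6,148.9,-155],24],
    [[0,0,-4.7],[84.6,148.9,-185],24],
    [[0,0,-4.7],[84.6,148.9,-200],24],
    [[0,0,-4.7],[84.6,148.9,-200],24]
  ]
}}

```text
t: 4.83
ee_pos: [642.0, -129.3, 96.2]
orientation: [-2.749, -1.511, 0.008]
ft_force: [0.0, 0.6, -0.3]
width: 24.1
```

```bash
python3 - <<'E'
from h import *
np.set_printoptions(precision=1,suppress=True)
print(monitor.get_obs()['ee_pos'])
for c in('wrist','scene','side'): im=save(c,c+'2.png')
for c in('scene','side'):
  for q in('sprue','hammer'): print(c,q,[(round(r['confidence'],2),toworld(c,r['point'])) for r in place_of(q,c)][:2])
a=cv2.imread('pics/scene2.png')[170:320,220:420];b=cv2.imread('pics/side2.png')[170:320,210:410]
cv2.imwrite('pics/c3.png',cv2.resize(np.vstack([a,b]),None,fx=2,fy=2,interpolation=2)) 
E
```

```text
[ 642.  -129.3   96.2]
scene sprue [(0.56, array([739.2, -60.9,   2.6]))]
scene hammer [(0.69, array([ 692.4, -237.7,    4.8]))]
side sprue [(0.55, array([739.2, -64.8,  -0.2]))]
side hammer [(0.56, array([ 697.9, -236.4,    0.9]))]
```

View pics/wrist2.png

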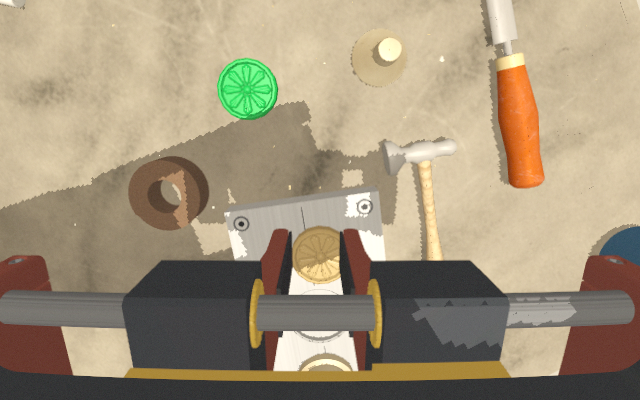

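View pics/c3.png

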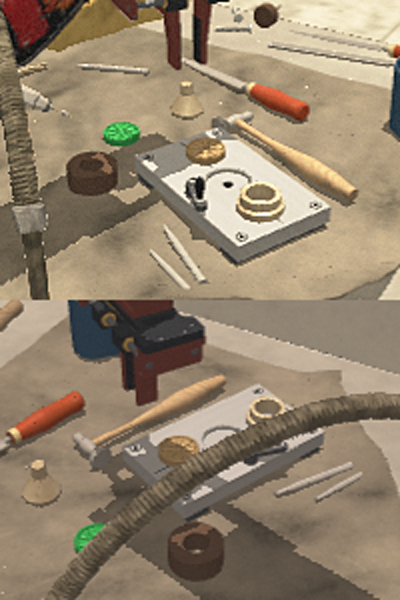

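Emit:
{"op": "carry_out", "data": {
  "targets": [
    [[0,0,0],[0,0,-20],24],
    [[0,0,0],[0,0,-40],24],
    [[0,0,0],[0,0,-55],24],
    [[0,0,0],[0,0,-62],24],
    [[0,0,0],[0,0,-65.4],24],
    [[0,0,0],[0,0,-65.4],24],
    [[0,0,0],[0,0,-65.4],24]
  ]
}}

```text
t: 5.77
ee_pos: [645.4, -130.8, 36.0]
orientation: [2.753, 1.511, 0.002]
ft_force: [0.6, 0.5, 0.2]
width: 23.6
```

```bash
python3 - <<'E'
from h import *
np.set_printoptions(precision=1,suppress=True)
o=monitor.get_obs();print(o['ee_pos'],o['ft_force'])
for c in('wrist','scene','side'): im=save(c,c+'3.png')
a=cv2.imread('pics/scene3.png')[200:300,260:400];b=cv2.imread('pics/side3.png')[190:290,240:380]
cv2.imwrite('pics/c4.png',cv2.resize(np.vstack([a,b]),None,fx=3,fy=3,interpolation=2)) 
E
```

```text
[ 645.4 -130.8   36. ] [0.6 0.5 0.2]
```

View pics/wrist3.png

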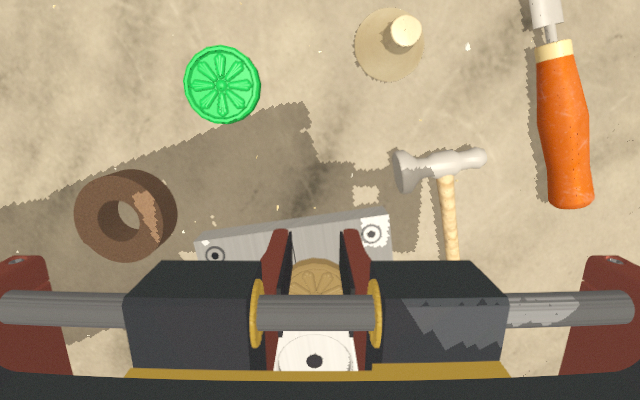

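View pics/c4.png

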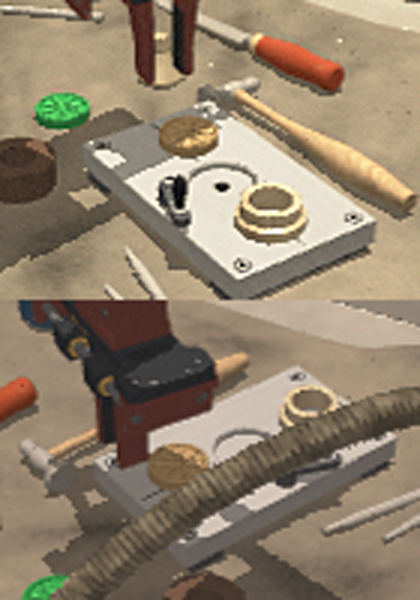

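```bash
python3 - <<'E'
from h import *
np.set_printoptions(precision=1,suppress=True)
P=[[645,-131,36],[620.5,-168.5,41],[588,-219.5,30]]
for c in('scene','side','wrist'):print(c,proj(c,P))
a=cv2.imread('pics/scene3.png')[190:270,280:380]
cv2.imwrite('pics/c5.png',cv2.resize(a,None,fx=7,fy=7,interpolation=2)) 
E
```

```text
scene [[314.3 237. ]
 [321.9 243.8]
 [333.4 260.4]]
side [[281.6 251.5]
 [299.1 243.8]
 [321.7 239.4]]
wrist [[315.7 227.3]
 [314.8 297.1]
 [314.8 364. ]]
```

View pics/c5.png

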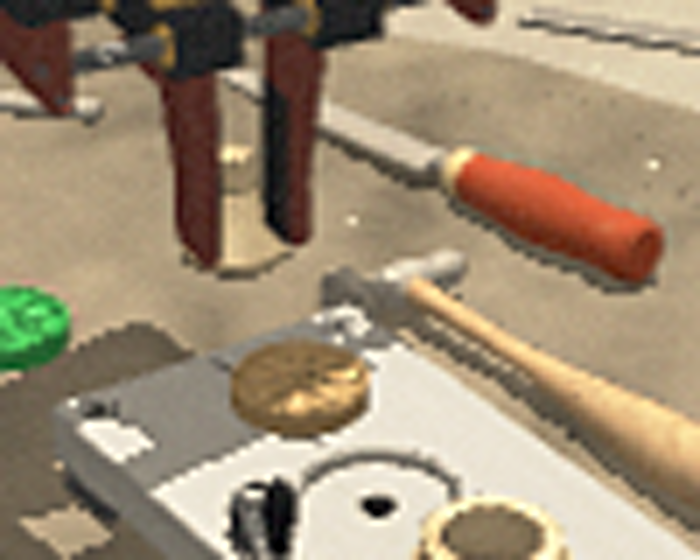

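```bash
python3 - <<'E'
from h import *
np.set_printoptions(precision=1,suppress=True)
for z in(36,50,60,70):print(z,ray('scene',[(310,228),(323,224)],z)[:,:2].ravel(),proj('scene',[[645,-131,z]]),proj('side',[[645,-131,z]]))
a=cv2.imread('pics/side3.png')[180:280,240:360]
cv2.imwrite('pics/c6.png',cv2.resize(a,None,fx=6,fy=6,interpolation=2)) 
E
```

```text
36 [ 677.6  -96.9  713.2 -114.1] [[314.3 237. ]] [[281.6 251.5]]
50 [ 656.8 -110.8  691.5 -127.6] [[314.2 232.1]] [[281.3 246.7]]
60 [ 641.9 -120.8  675.9 -137.2] [[314.2 228.5]] [[281.2 243.3]]
70 [ 627.  -130.8  660.4 -146.9] [[314.1 225. ]] [[281.  239.9]]
```

View pics/c6.png

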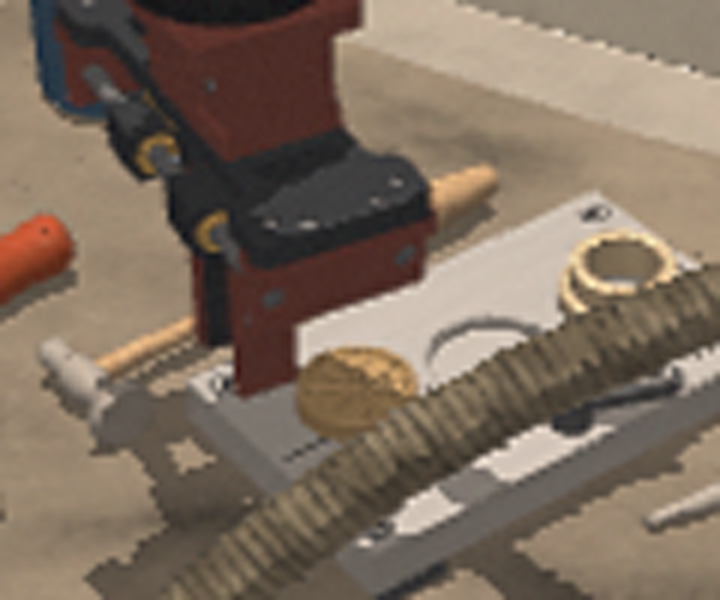

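```bash
python3 - <<'E'
from h import *
np.set_printoptions(precision=1,suppress=True)
o=monitor.get_obs();print(o['ee_pos'],o['width'])
from scipy.spatial.transform import Rotation as Ro
R=Ro.from_rotvec(o['orientation']).as_matrix();T=o['ee_pos']
L=[(x,y,z) for z in(0,-20) for y in(-25.5,-12,12,25.5) for x in(-10,10)]
P=(R@np.array(L).T).T+T
for c,(x0,y0,w,h,s) in {'scene':(280,190,100,80,7),'side':(240,180,120,100,6)}.items():
    im=cv2.resize(cv2.imread(f'pics/{c}3.png')[y0:y0+h,x0:x0+w],None,fx=s,fy=s,interpolation=2)
    uv=(proj(c,P)-[x0,y0]+.5)*s
    for i,q in enumerate(uv):
        cv2.circle(im,tuple(int(a) for a in q),3,(0,255,0) if i<8 else (255,0,255),-1)
    cv2.imwrite(f'pics/d_{c}.png',im)
E
```

```text
[ 645.4 -130.7   36.1] 24.277962177583046
```

View pics/d_scene.png

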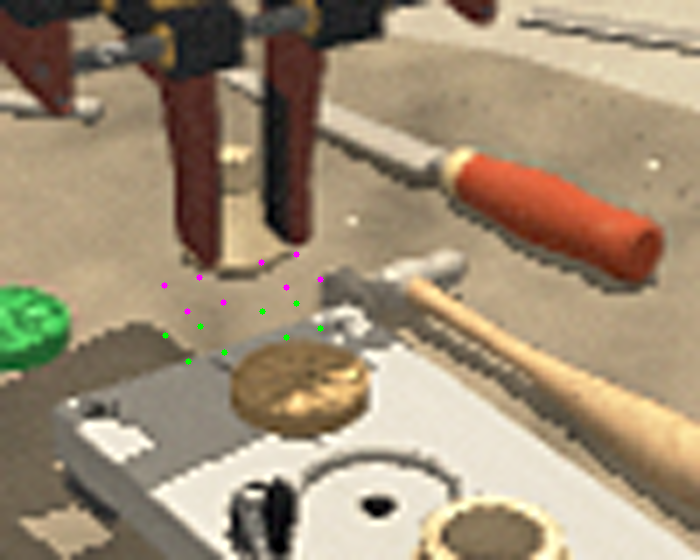

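View pics/d_side.png

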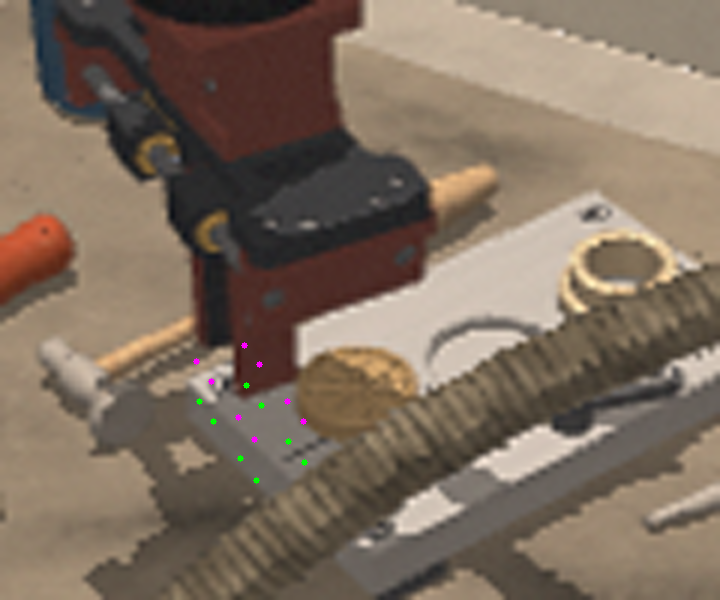

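Emit:
{"op": "carry_out", "data": {
  "targets": [
    [[0,0,0],[0,0,-3],24],
    [[0,0,0],[0,0,-6],24],
    [[0,0,0],[0,0,-7],24],
    [[0,0,0],[0,0,-7],24]
  ]
}}

```text
t: 6.25
ee_pos: [644.3, -130.5, 27.5]
orientation: [-2.753, -1.512, 0.001]
ft_force: [0.7, 0.1, -0.6]
width: 24.0
```

Emit:
{"op": "carry_out", "data": {
  "targets": [
    [[0,0,0],[0,0,-1],24],
    [[0,0,0],[0,0,-2],24],
    [[0,0,0],[0,0,-2],24]
  ]
}}

```text
t: 6.5
ee_pos: [644.5, -130.5, 25.7]
orientation: [-2.754, -1.512, 0.0]
ft_force: [0.3, -1.1, -0.6]
width: 23.9
```

Emit:
{"op": "carry_out", "data": {
  "targets": [
    [[0,0,0],[0,0,-3],24],
    [[0,0,0],[0,0,-6],24],
    [[0,0,0],[0,0,-9],24],
    [[0,0,0],[0,0,-11],24],
    [[0,0,0],[0,0,-11],24]
  ]
}}

```text
t: 6.92
ee_pos: [644.2, -130.5, 14.2]
orientation: [-2.753, -1.512, 0.001]
ft_force: [1.0, 0.1, -0.8]
width: 24.0
```

```bash
cat > ov.py <<'E'
from h import *
from scipy.spatial.transform import Rotation as Ro
np.set_printoptions(precision=1,suppress=True)
def ov(tag,up=35,half=12):
    o=monitor.get_obs();R=Ro.from_rotvec(o['orientation']).as_matrix();T=o['ee_pos'];print(T,o['ft_force'],o['width'])
    L=[(x,y,-up) for y in(-half-13.5,-half,half,half+13.5) for x in(-10,10)]
    P=(R@np.array(L).T).T+T
    out=[]
    for c,(x0,y0,w,h,s) in {'scene':(275,195,110,75,7),'side':(245,190,110,75,7)}.items():
        raw=vision.get_image(c)[:,:,::-1]; cv2.imwrite(f'pics/{tag}_{c}_raw.png',raw)
        im=cv2.resize(raw[y0:y0+h,x0:x0+w],None,fx=s,fy=s,interpolation=2)
        uv=(proj(c,P)-[x0,y0]+.5)*s
        for q in uv: cv2.circle(im,tuple(int(a) for a in q),3,(0,255,0),-1)
        cv2.imwrite(f'pics/{tag}_{c}.png',im)
E
python3 -c "
from ov import *
ov('e')"
```

```text
[ 644.2 -130.5   14.2] [ 1.   0.1 -0.8] 24.03544852407798
```

View pics/e_scene.png

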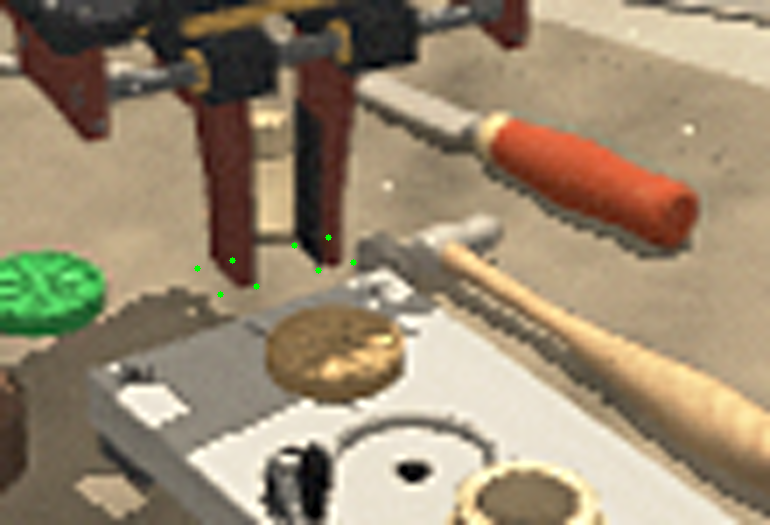

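View pics/e_side.png

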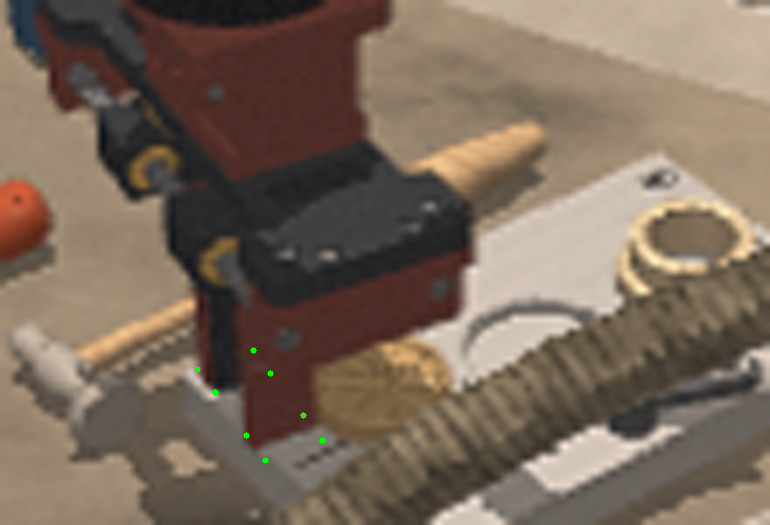

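Emit:
{"op": "carry_out", "data": {
  "targets": [
    [[0,0,0],[-1.6,-2.5,-3],24],
    [[0,0,0],[-3.2,-5.1,-6],24],
    [[0,0,0],[-3.2,-5.1,-9],24],
    [[0,0,0],[-3.2,-5.1,-11],24],
    [[0,0,0],[-3.2,-5.1,-11],24]
  ]
}}

```text
t: 7.43
ee_pos: [641.0, -135.7, 3.3]
orientation: [-2.753, -1.511, 0.001]
ft_force: [0.3, 1.1, -0.1]
width: 23.8
```

Emit:
{"op": "carry_out", "data": {
  "targets": [
    [[0,0,0],[0,0,-1],24],
    [[0,0,0],[0,0,-2],24],
    [[0,0,0],[0,0,-2],24]
  ]
}}

```text
t: 7.68
ee_pos: [641.5, -135.6, 1.8]
orientation: [-2.754, -1.512, 0.0]
ft_force: [-1.4, 0.5, 0.5]
width: 23.9
```

```bash
python3 -c "
from ov import *
ov('f',36,12)"
```

```text
[ 641.5 -135.6    1.8] [-1.4  0.5  0.5] 23.851129824975256
```

View pics/f_scene.png

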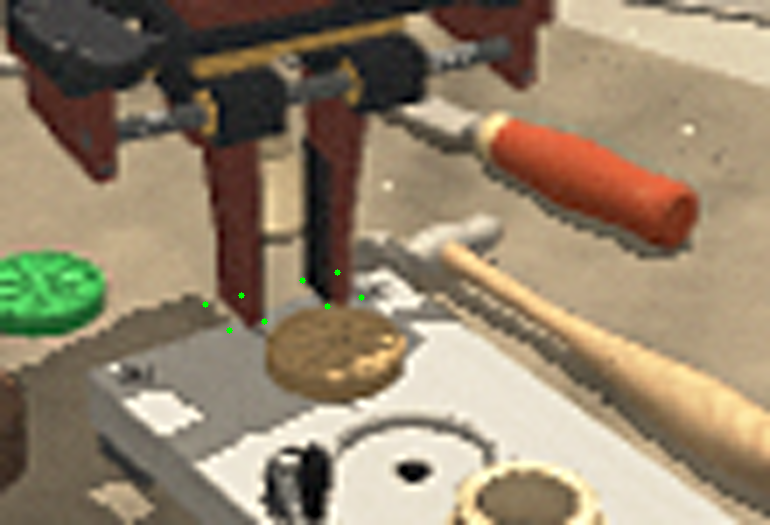

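View pics/f_side.png

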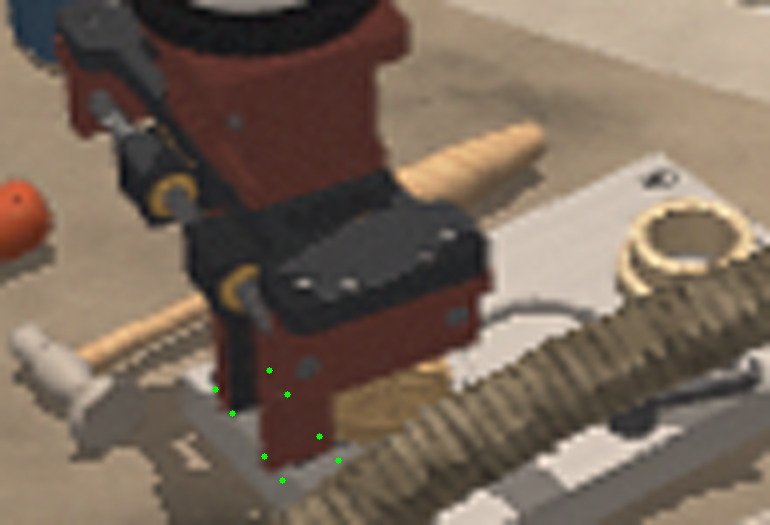

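Emit:
{"op": "carry_out", "data": {
  "targets": [
    [[0,0,0],[0,0,-1],24],
    [[0,0,0],[0,0,-2],24],
    [[0,0,0],[0,0,-3],24],
    [[0,0,0],[0,0,-3],24]
  ]
}}

```text
t: 8.12
ee_pos: [641.3, -135.6, -1.3]
orientation: [-2.754, -1.512, 0.0]
ft_force: [0.5, -0.5, -0.5]
width: 24.0
```

Emit:
{"op": "carry_out", "data": {
  "targets": [
    [[0,0,0],[0,0,-1],24],
    [[0,0,0],[0,0,-2],24],
    [[0,0,0],[0,0,-2],24]
  ]
}}

```text
t: 8.37
ee_pos: [641.5, -135.6, -2.9]
orientation: [2.754, 1.512, 0.0]
ft_force: [-0.1, -0.6, 1.2]
width: 24.0
```

Emit:
{"op": "carry_out", "data": {
  "targets": [
    [[0,0,0],[0,0,-1],24],
    [[0,0,0],[0,0,-1],24]
  ]
}}

```text
t: 8.53
ee_pos: [641.6, -135.7, -2.9]
orientation: [2.754, 1.512, 0.0]
ft_force: [-4.1, 0.4, 11.0]
width: 23.8
```

Emit:
{"op": "carry_out", "data": {
  "targets": [
    [[0,0,0],[0,0,-1],24],
    [[0,0,0],[0,0,-1],24]
  ]
}}

```text
t: 8.7
ee_pos: [641.6, -135.7, -3.0]
orientation: [2.754, 1.512, 0.0]
ft_force: [-6.5, 1.6, 18.1]
width: 24.2
```

Emit:
{"op": "carry_out", "data": {
  "targets": [
    [[0,0,0],[0,0,3],24],
    [[0,0,0],[0,0,5.5],24],
    [[0,0,0],[0,0,5.5],24],
    [[0,0,0],[-1.6,-2.5,5.5],24],
    [[0,0,0],[-3.2,-5.1,5.5],24],
    [[0,0,0],[-5.4,-8.4,5.5],24],
    [[0,0,0],[-7,-11,5.5],24],
    [[0,0,0],[-8.6,-13.5,5.5],24],
    [[0,0,0],[-10.7,-16.9,5.5],24],
    [[0,0,0],[-10.7,-16.9,5.5],24]
  ]
}}

```text
t: 9.53
ee_pos: [630.2, -153.2, 0.3]
orientation: [-2.754, -1.511, 0.001]
ft_force: [-0.0, -0.4, -0.5]
width: 24.2
```

```bash
python3 -c "
from ov import *
ov('g',33,12)
save('wrist','g_w.png')"
```

```text
[ 630.2 -153.2    0.3] [-0.  -0.4 -0.5] 24.160675825186104
```

View pics/g_scene.png

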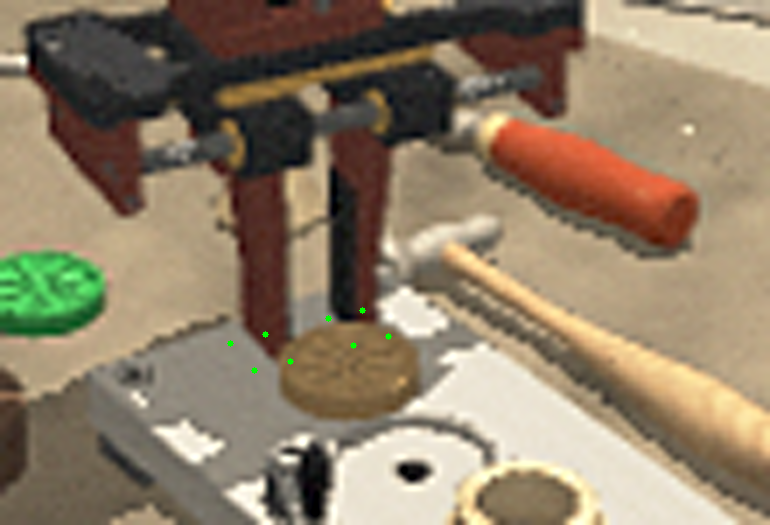

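View pics/g_w.png

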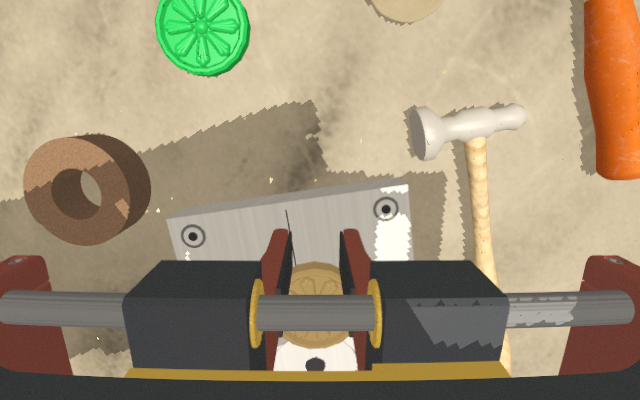

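Emit:
{"op": "carry_out", "data": {
  "targets": [
    [[0,0,0],[-2.1,-3.4,0],24],
    [[0,0,0],[-4.3,-6.7,0],24],
    [[0,0,0],[-6.4,-10.1,0],24],
    [[0,0,0],[-8.6,-13.5,0],24],
    [[0,0,0],[-10.7,-16.9,0],24],
    [[0,0,0],[-12.9,-20.2,0],24],
    [[0,0,0],[-15,-23.6,0],24],
    [[0,0,0],[-17.2,-27,0],24],
    [[0,0,0],[-18.8,-29.5,0],24],
    [[0,0,0],[-18.8,-29.5,0],24]
  ]
}}

```text
t: 10.52
ee_pos: [611.6, -182.7, 0.5]
orientation: [2.754, 1.511, -0.0]
ft_force: [0.1, -0.2, -0.4]
width: 24.1
```

```bash
python3 -c "
from ov import *
ov('i',33,12)
save('wrist','i_w.png')
for c in ('scene','side','wrist'):
  for q in('rosette','nest'): print(c,q,[(round(r['confidence'],2),toworld(c,r['point'])) for r in place_of(q,c)][:3])
print(proj('scene',[[588,-219.5,30],[588,-219.5,35]]),proj('wrist',[[588,-219.5,30]]))"
```

```text
[ 611.6 -182.7    0.5] [ 0.1 -0.2 -0.4] 24.05788108469393
scene rosette [(0.82, array([ 595.8, -208.1,   30.5])), (0.55, array([640.4, -33.9,   1. ])), (0.25, array([541.4, -62.3,   0. ]))]
scene nest [(0.85, array([ 588.9, -222. ,   27.9]))]
side rosette [(0.74, array([ 590.1, -219.1,   26.3])), (0.58, array([643.9, -27.6,   3.9])), (0.43, array([ 597.7, -210. ,   29.7]))]
side nest [(0.74, array([ 590.8, -218.7,   25.1]))]
wrist rosette [(0.67, array([ 594.1, -208.5,   31.8]))]
wrist nest [(0.57, array([ 594.7, -210.2,   31.6]))]
[[333.4 260.4]
 [333.4 258.6]] [[316.1 319.2]]
```

View pics/i_scene.png

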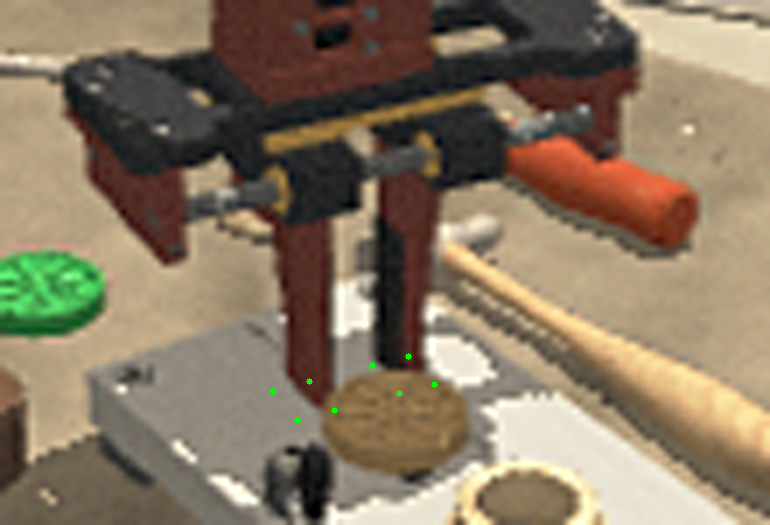

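View pics/i_w.png

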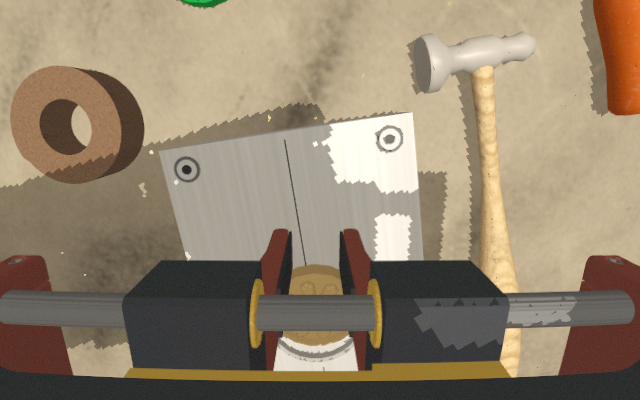

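Emit:
{"op": "carry_out", "data": {
  "targets": [
    [[0,0,0],[-1.1,-1.7,0],24],
    [[0,0,0],[-2.1,-3.4,0],24],
    [[0,0,0],[-3.2,-5.1,0],24],
    [[0,0,0],[-4.3,-6.7,0],24],
    [[0,0,0],[-5.4,-8.4,0],24],
    [[0,0,0],[-5.9,-9.3,0],24],
    [[0,0,0],[-6.4,-10.1,0],24],
    [[0,0,0],[-6.4,-10.1,0],24]
  ]
}}

```text
t: 11.63
ee_pos: [605.4, -192.4, 0.5]
orientation: [-2.754, -1.512, 0.0]
ft_force: [0.4, -0.0, -0.4]
width: 24.3
```

```bash
python3 -c "
from ov import *
ov('j',33,12)
save('wrist','j_w.png')
for c in ('scene','side','wrist'):
  for q in('rosette',): print(c,q,[(round(r['confidence'],2),toworld(c,r['point'])) for r in place_of(q,c)][:3])
"
```

```text
[ 605.4 -192.4    0.5] [ 0.4 -0.  -0.4] 24.306235244872266
scene rosette [(0.76, array([ 588.3, -222.9,   26.6])), (0.74, array([639.6, -32.3,   6.4]))]
side rosette [(0.62, array([645.3, -28.8,   1.9])), (0.61, array([ 524.6, -221. ,   58.6])), (0.55, array([ 591.9, -215.3,   25.6]))]
wrist rosette [(0.97, array([ 590.3, -217. ,   27.4]))]
```

View pics/j_scene.png

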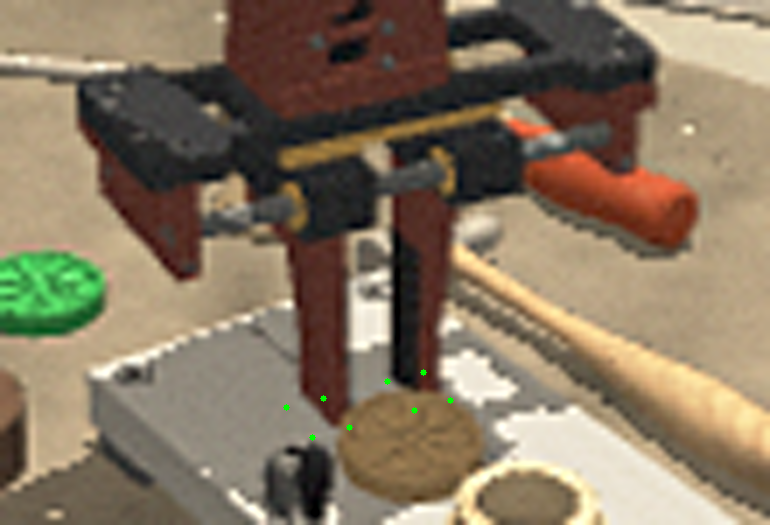

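View pics/j_w.png

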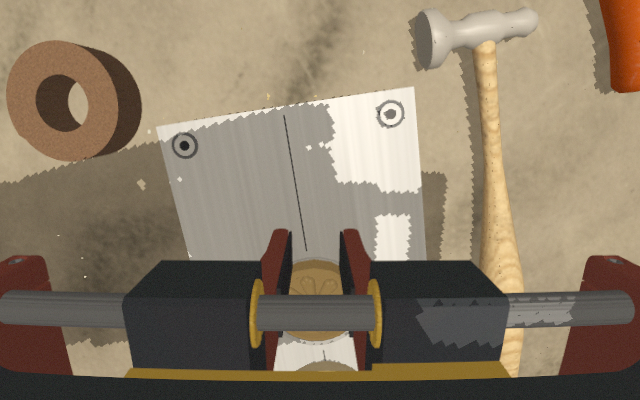

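Emit:
{"op": "carry_out", "data": {
  "targets": [
    [[0,0,0],[-0.5,-0.8,0],24],
    [[0,0,0],[-1.1,-1.7,0],24],
    [[0,0,0],[-1.6,-2.5,0],24],
    [[0,0,0],[-1.6,-2.5,0],24]
  ]
}}

```text
t: 12.27
ee_pos: [603.9, -194.8, 0.5]
orientation: [-2.754, -1.512, -0.0]
ft_force: [0.1, 0.7, 0.2]
width: 24.0
```

```bash
python3 -c "
from ov import *
ov('k',33,12)
save('wrist','k_w.png')
for c in ('scene','side','wrist'):
  for q in('rosette',): print(c,q,[(round(r['confidence'],2),toworld(c,r['point'])) for r in place_of(q,c)][:3])
a=cv2.imread('pics/k_w.png')[220:375,240:400];cv2.imwrite('pics/k_wc.png',cv2.resize(a,None,fx=4,fy=4,interpolation=2))
"
```

```text
[ 603.9 -194.8    0.5] [0.1 0.7 0.2] 24.032043264441096
scene rosette [(0.82, array([ 584.9, -221.1,   27.6])), (0.56, array([640.2, -29.5,   4.4]))]
side rosette [(0.65, array([642.7, -26.8,   1.9])), (0.47, array([ 589.6, -218.4,   23.2]))]
wrist rosette [(0.76, array([ 588.2, -220.4,   24.4]))]
```

View pics/k_scene.png

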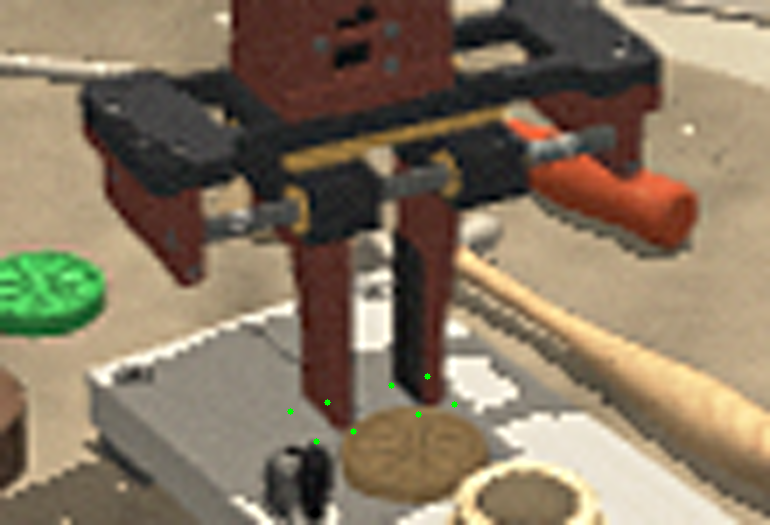

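View pics/k_wc.png

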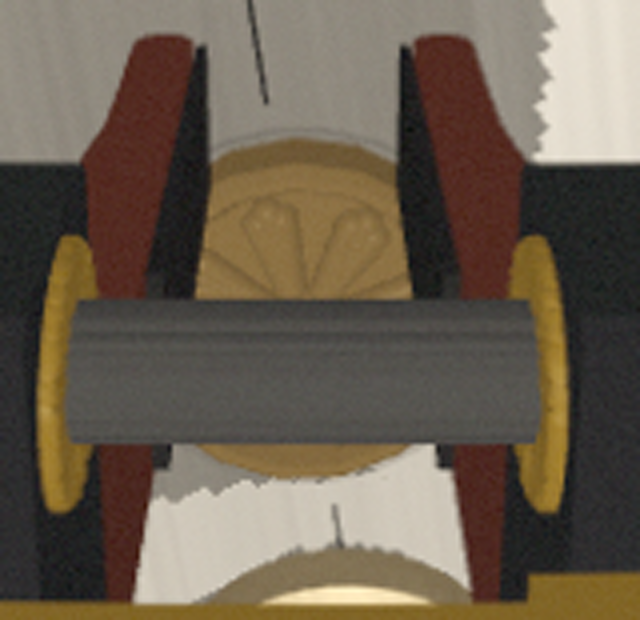

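View pics/k_side.png

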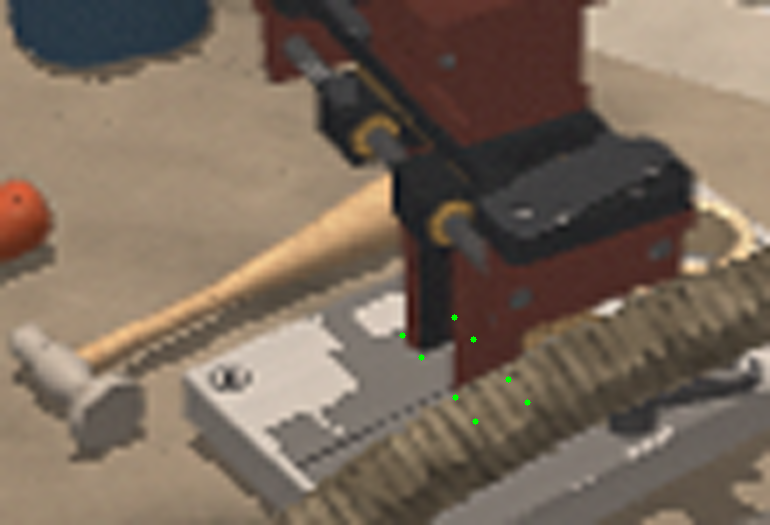

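Emit:
{"op": "carry_out", "data": {
  "targets": [
    [[0,0,0],[2.1,3.4,0],24],
    [[0,0,0],[5.4,8.4,0],24],
    [[0,0,0],[6.4,10.1,15],24],
    [[0,0,0],[6.4,10.1,40],24],
    [[0,0,0],[6.4,10.1,65],24],
    [[0,0,0],[-10,-20,95],0],
    [[0,0,0],[-22,-50,120],0],
    [[0,0,0],[-34,-80,130],0],
    [[0,0,0],[-45,-100,130],0],
    [[0,0,0],[-45,-100,130],0]
  ]
}}

```text
t: 13.4
ee_pos: [558.2, -298.2, 132.0]
orientation: [2.754, 1.506, 0.001]
ft_force: [-0.1, -0.1, -0.5]
width: 0.7
```

Emit:
{"op": "carry_out", "data": {
  "targets": [
    [[0,0,0],[0,0,0],0],
    [[0,0,0],[0,0,0],0]
  ]
}}

```text
t: 13.57
ee_pos: [559.0, -293.8, 130.1]
orientation: [-2.753, -1.511, 0.0]
ft_force: [-0.6, -0.0, -0.2]
width: 0.4
```

```bash
python3 -c "
from ov import *
ov('l',33,0)
save('wrist','l_w.png')
for c in ('scene','wrist'):
  for q in('rosette','nest','keeper_knob','keeper_pivot','bronze_collar'): print(c,q,[(round(r['confidence'],2),toworld(c,r['point'])) for r in place_of(q,c)][:3])
a=cv2.imread('pics/l_w.png')[60:260,220:400];cv2.imwrite('pics/l_wc.png',cv2.resize(a,None,fx=3,fy=3,interpolation=2))
"
```

```text
[ 559.  -293.8  130.1] [-0.6 -0.  -0.2] 0.39232598166025123
scene rosette [(0.66, array([ 585.9, -221.9,   24.3])), (0.62, array([638.9, -31.1,   5.1])), (0.6, array([ 585.7, -222.5,   25.8]))]
scene nest [(0.98, array([ 586.2, -222.4,   27.4]))]
scene keeper_knob [(0.44, array([ 521.4, -226.8,   62.5]))]
scene keeper_pivot [(0.81, array([ 547. , -202.9,   43. ])), (0.62, array([ 479. , -231.9,    2.3]))]
scene bronze_collar [(0.87, array([ 556.4, -276.7,   36.2])), (0.41, array([ 695.4, -236.2,    5. ]))]
wrist rosette [(0.93, array([ 586.7, -222. ,   26. ]))]
wrist nest []
wrist keeper_knob [(0.92, array([ 522.8, -228. ,   60.1])), (0.42, array([ 556.6, -283.8,   30.3])), (0.21, array([ 544.3, -205.9,   36.6]))]
wrist keeper_pivot [(0.67, array([ 542.9, -203.4,   38.1]))]
wrist bronze_collar [(0.73, array([ 558.7, -282.1,   31.3]))]
```

View pics/l_scene.png

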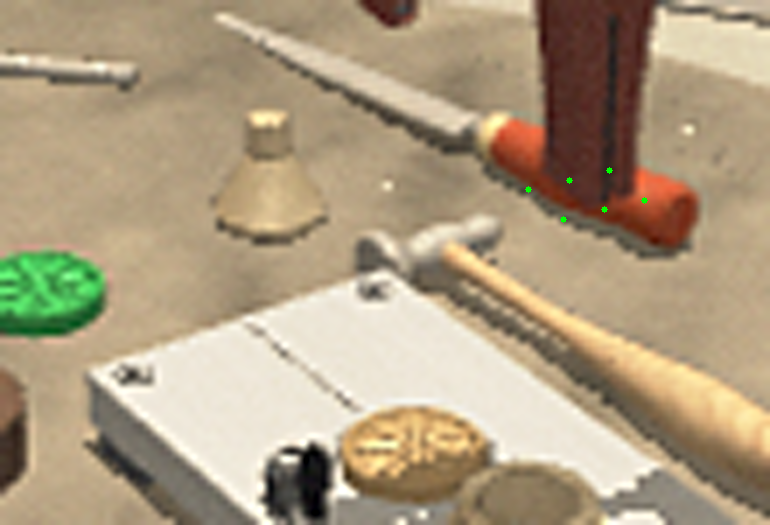

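View pics/l_w.png

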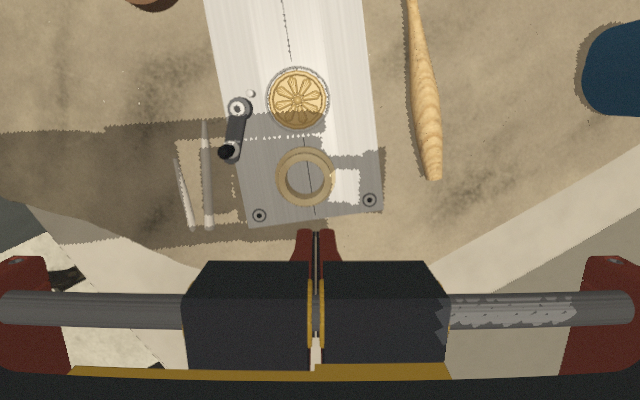

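```bash
python3 -c "
from ov import *
a=cv2.imread('pics/l_w.png')[60:180,215:345];cv2.imwrite('pics/l_wc.png',cv2.resize(a,None,fx=6,fy=6,interpolation=2))
a=cv2.imread('pics/l_scene_raw.png')[235:300,300:380];cv2.imwrite('pics/l_sc.png',cv2.resize(a,None,fx=9,fy=9,interpolation=2))
"
```

```text
(no output)
```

View pics/l_wc.png

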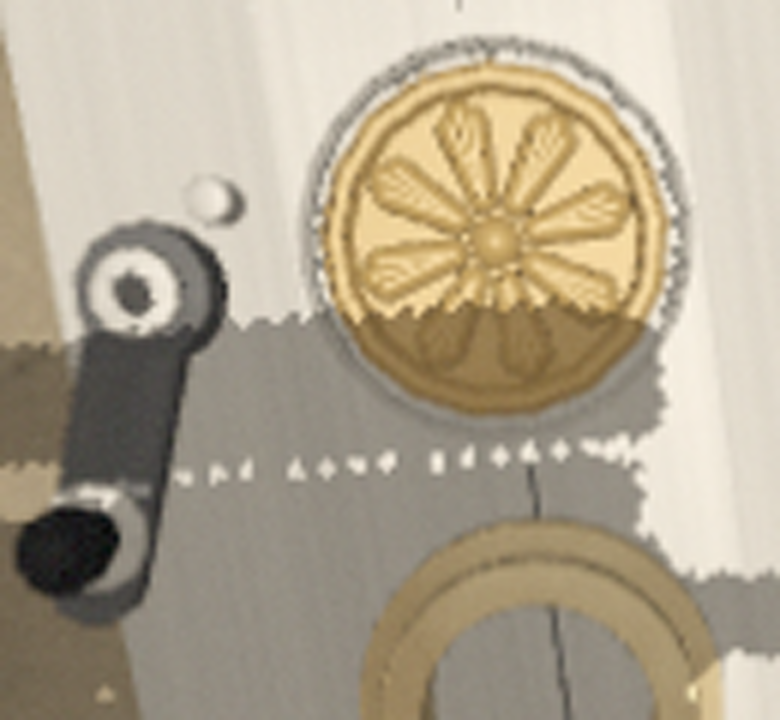

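View pics/l_sc.png

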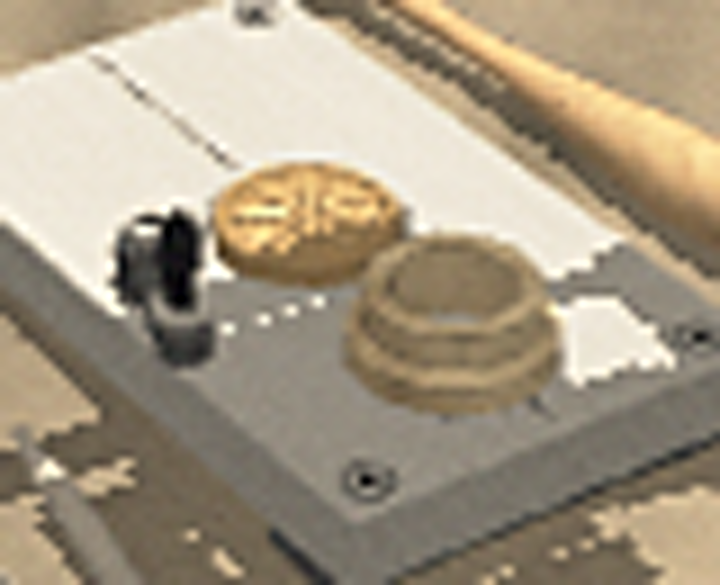

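```bash
cat > ro.py <<'E'
from ov import *
th=np.linspace(0,2*np.pi,80)
def circ(x,y,z,r): return np.c_[x+r*np.cos(th),y+r*np.sin(th),np.full(80,z)]
def draw(c,src,out,x0,y0,w,h,s,nx,ny,rx,ry):
    im=cv2.resize(cv2.imread(src)[y0:y0+h,x0:x0+w],None,fx=s,fy=s,interpolation=2)
    for P,col in((circ(nx,ny,30,27.5),(255,0,0)),(circ(rx,ry,35,24),(0,255,0)),(circ(rx,ry,30,24),(0,0,255))):
        uv=(proj(c,P)-[x0,y0]+.5)*s
        cv2.polylines(im,[np.round(uv).astype(int)],True,col,1)
    cv2.imwrite(out,im)
E
python3 -c "
from ro import *
draw('wrist','pics/l_w.png','pics/l_o1.png',245,60,100,80,7,587.3,-219.5,586.5,-221)
draw('scene','pics/l_scene_raw.png','pics/l_o2.png',310,240,60,45,12,587.3,-219.5,586.5,-221)
draw('scene','pics/e_scene_raw.png','pics/l_o3.png',310,240,60,45,12,587.3,-219.5,586.5,-221)
"
```

```text
(no output)
```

View pics/l_o1.png

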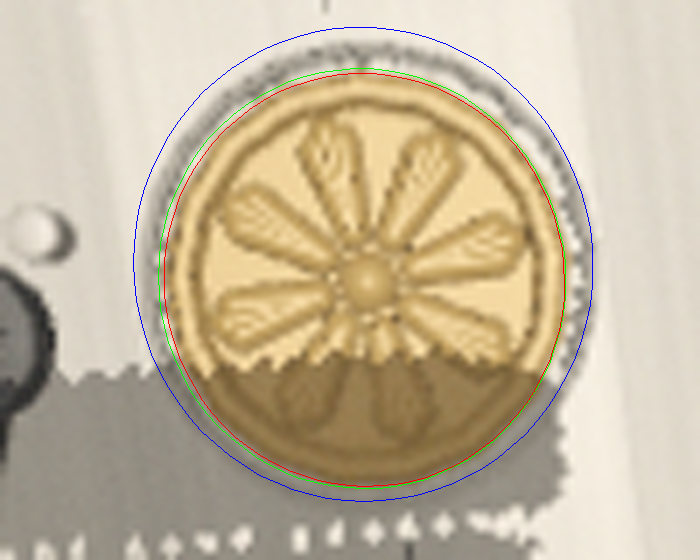

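View pics/l_o2.png

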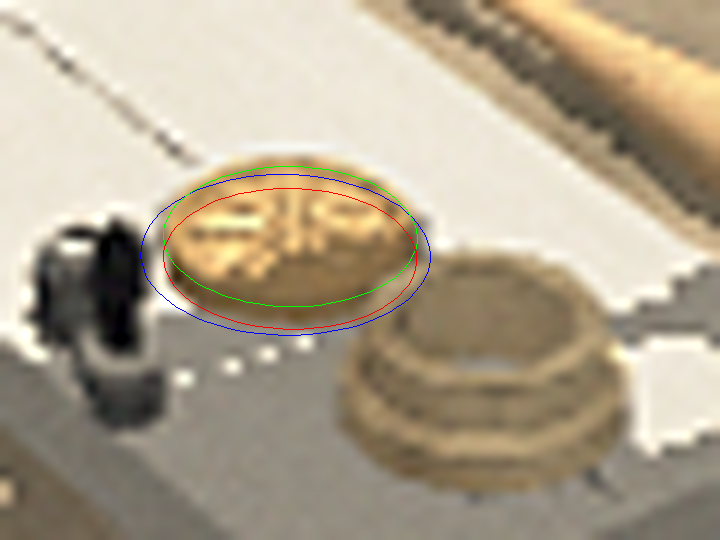

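View pics/l_o3.png

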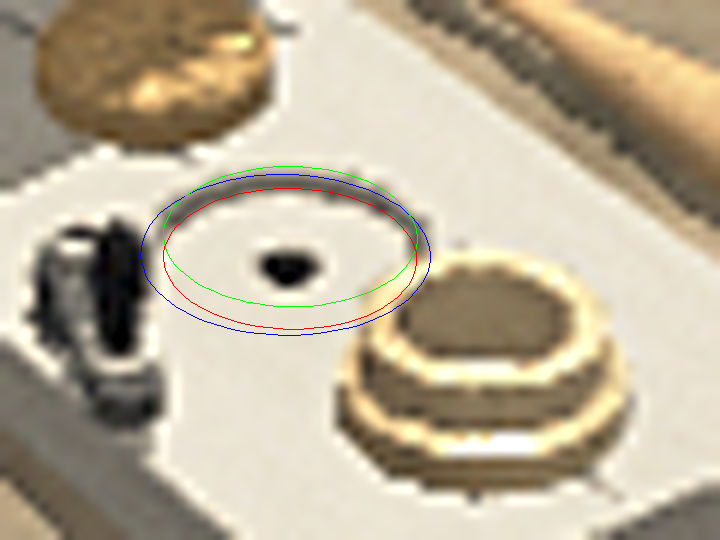

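Emit:
{"op": "carry_out", "data": {
  "targets": [
    [[0,0,0],[8,25,-5],0],
    [[0,0,0],[16,48,-20],0],
    [[0,0,0],[21.2,60.7,-45],0],
    [[0,0,0],[21.2,60.7,-75],0],
    [[0,0,0],[21.2,60.7,-100],0],
    [[0,0,0],[21.2,60.7,-115],0],
    [[0,0,0],[21.2,60.7,-120],0],
    [[0,0,0],[21.2,60.7,-120],0]
  ]
}}

```text
t: 14.88
ee_pos: [579.2, -233.6, 9.1]
orientation: [-2.752, -1.511, 0.003]
ft_force: [0.0, -0.9, 0.8]
width: 0.2
```

Emit:
{"op": "carry_out", "data": {
  "targets": [
    [[0,0,0],[0,0,-1],0],
    [[0,0,0],[0,0,-2],0],
    [[0,0,0],[0,0,-2],0]
  ]
}}

```text
t: 15.13
ee_pos: [581.0, -234.4, 9.7]
orientation: [2.753, 1.511, 0.002]
ft_force: [1.4, 0.0, 0.7]
width: 0.7
```

Emit:
{"op": "carry_out", "data": {
  "targets": [
    [[0,0,0],[0,0,-1],0],
    [[0,0,0],[0,0,-2],0],
    [[0,0,0],[0,0,-2],0]
  ]
}}

```text
t: 15.38
ee_pos: [580.3, -234.0, 6.8]
orientation: [2.754, 1.512, 0.0]
ft_force: [0.3, -0.2, 0.1]
width: 0.7
```

Emit:
{"op": "carry_out", "data": {
  "targets": [
    [[0,0,0],[0,0,-1],0],
    [[0,0,0],[0,0,-2],0],
    [[0,0,0],[0,0,-2],0]
  ]
}}

```text
t: 15.63
ee_pos: [580.0, -233.9, 4.2]
orientation: [-2.754, -1.512, 0.0]
ft_force: [0.5, 0.7, 0.4]
width: 0.3
```

Emit:
{"op": "carry_out", "data": {
  "targets": [
    [[0,0,0],[0,0,-1],0],
    [[0,0,0],[0,0,-2],0],
    [[0,0,0],[0,0,-2],0]
  ]
}}

```text
t: 15.88
ee_pos: [580.0, -233.9, 2.2]
orientation: [-2.754, -1.512, 0.0]
ft_force: [0.1, -0.2, 0.0]
width: 0.6
```

Emit:
{"op": "carry_out", "data": {
  "targets": [
    [[0,0,0],[0,0,-1],0],
    [[0,0,0],[0,0,-1],0]
  ]
}}

```text
t: 16.05
ee_pos: [580.1, -233.9, 2.1]
orientation: [-2.754, -1.512, 0.0]
ft_force: [-2.6, 1.7, 5.4]
width: 0.6
```

Emit:
{"op": "carry_out", "data": {
  "targets": [
    [[0,0,0],[0,0,6],0],
    [[0,0,0],[0,0,12],0],
    [[0,0,0],[6,13,12],0],
    [[0,0,0],[12.6,27.2,12],0],
    [[0,0,0],[12.6,27.2,8],0],
    [[0,0,0],[12.6,27.2,5],0],
    [[0,0,0],[12.6,27.2,4],0],
    [[0,0,0],[12.6,27.2,4],0]
  ]
}}

```text
t: 16.72
ee_pos: [592.2, -206.4, 4.6]
orientation: [-2.753, -1.512, 0.002]
ft_force: [0.5, -0.1, -0.6]
width: 0.4
```

Emit:
{"op": "carry_out", "data": {
  "targets": [
    [[0,0,0],[0,0,-1],0],
    [[0,0,0],[0,0,-2],0],
    [[0,0,0],[0,0,-2],0]
  ]
}}

```text
t: 16.97
ee_pos: [592.5, -207.0, 3.2]
orientation: [-2.754, -1.511, 0.0]
ft_force: [-0.4, 0.9, 0.1]
width: 0.4
```

Emit:
{"op": "carry_out", "data": {
  "targets": [
    [[0,0,0],[0,0,-1],0],
    [[0,0,0],[0,0,-2],0],
    [[0,0,0],[0,0,-2],0]
  ]
}}

```text
t: 17.22
ee_pos: [592.8, -207.0, 2.1]
orientation: [2.754, 1.512, 0.0]
ft_force: [-1.2, 0.3, 6.2]
width: 0.8
```

```bash
python3 - <<'E'
import numpy as np
from scipy.optimize import brentq
np.set_printoptions(precision=1,suppress=True)
P=np.array([545.,-201]);th=np.radians(-32.5)
ax=np.array([np.cos(th+np.pi/2),np.sin(th+np.pi/2)]);ay=np.array([np.cos(th),np.sin(th)])
def gap(c,k,b):
    d=k-c;q=np.array([max(abs(d@ax)-10,0),max(abs(d@ay)-b,0)]);return np.hypot(*q)
for b in(8,12):
  for f in [-135,-120,-105,-90,-75,-60,-45,-35,-25]:
    r=np.radians(f);k=P+33*np.array([np.cos(r),np.sin(r)]);t=np.array([-np.sin(r),np.cos(r)])
    h=brentq(lambda h:gap(k-h*t,k,b)-5.5,5,40);print(b,f,k,h,k-h*t)
E
```

```text
8 -135 [ 521.7 -224.3] 13.827773443245878 [ 511.9 -214.6]
8 -120 [ 528.5 -229.6] 13.512861249704805 [ 516.8 -222.8]
8 -105 [ 536.5 -232.9] 14.155143189400972 [ 522.8 -229.2]
8 -90 [ 545. -234.] 16.00680214036116 [ 529. -234.]
8 -75 [ 553.5 -232.9] 18.210208827561942 [ 536.  -237.6]
8 -60 [ 561.5 -229.6] 17.473938314259414 [ 546.4 -238.3]
8 -45 [ 568.3 -224.3] 15.876332471874901 [ 557.1 -235.6]
8 -35 [ 572.  -219.9] 15.514766620031459 [ 563.1 -232.6]
8 -25 [ 574.9 -214.9] 15.633748888992354 [ 568.3 -229.1]
12 -135 [ 521.7 -224.3] 17.924891500503925 [ 509.  -211.7]
12 -120 [ 528.5 -229.6] 17.51667199035811 [ 513.3 -220.8]
12 -105 [ 536.5 -232.9] 18.349259689964207 [ 518.7 -228.1]
12 -90 [ 545. -234.] 20.622488243184907 [ 524.4 -234. ]
12 -75 [ 553.5 -232.9] 20.56669549039569 [ 533.7 -238.2]
12 -60 [ 561.5 -229.6] 17.474420176428293 [ 546.4 -238.3]
12 -45 [ 568.3 -224.3] 15.876332471874882 [ 557.1 -235.6]
12 -35 [ 572.  -219.9] 15.514766620031459 [ 563.1 -232.6]
12 -25 [ 574.9 -214.9] 15.633748888992354 [ 568.3 -229.1]
```

Emit:
{"op": "carry_out", "data": {
  "targets": [
    [[0,0,0],[0,0,25],0],
    [[0,0,0],[0,0,55],0],
    [[0,0,0],[-25,0,60],0],
    [[0,0,0],[-50,1,60],0],
    [[0,0,0],[-75,2,60],0],
    [[0,0,0],[-89.8,1.8,60],0],
    [[0,0,0],[-89.8,1.8,45],0],
    [[0,0,0],[-89.8,1.8,30],0],
    [[0,0,0],[-89.8,1.8,20.5],0],
    [[0,0,0],[-89.8,1.8,20.5],0]
  ]
}}

```text
t: 18.05
ee_pos: [501.7, -204.5, 20.4]
orientation: [-2.752, -1.511, 0.003]
ft_force: [0.8, 1.1, 0.0]
width: 0.4
```

```bash
python3 -c "
from ov import *
ov('m',33,0)
save('wrist','m_w.png')
cv2.imwrite('pics/m_side_c.png',cv2.resize(cv2.imread('pics/m_side_raw.png')[150:300,240:440],None,fx=4,fy=4,interpolation=2))
"
```

```text
[ 501.7 -204.5   20.4] [0.8 1.1 0. ] 0.4482655488044689
```

View pics/m_scene.png

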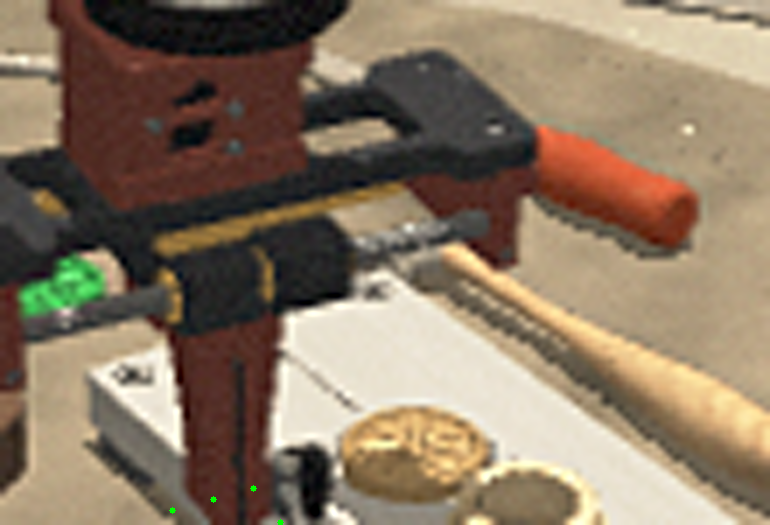

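View pics/m_side_c.png

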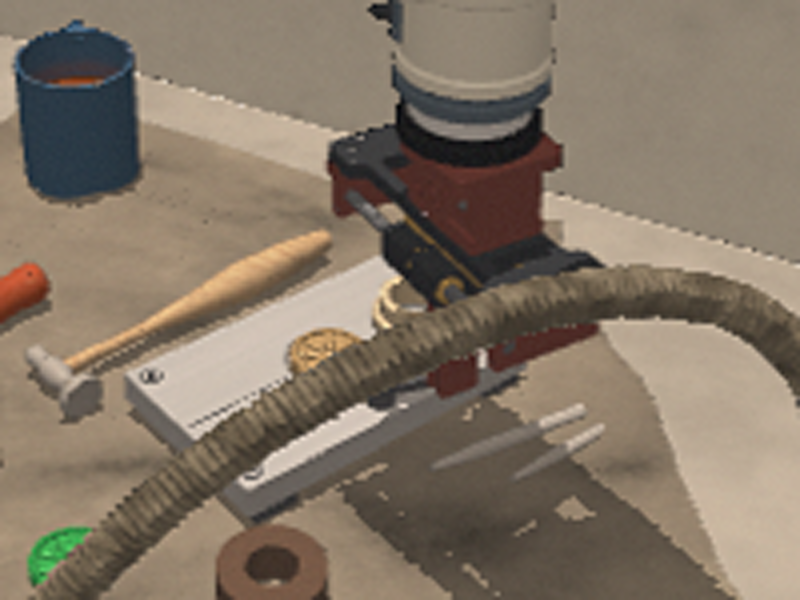

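View pics/m_w.png

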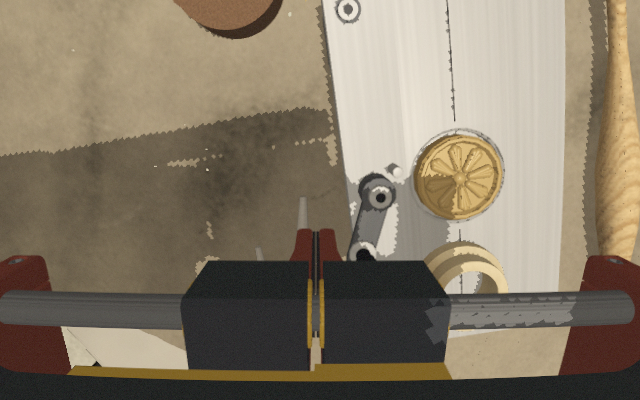

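Emit:
{"op": "carry_out", "data": {
  "targets": [
    [[0,0,0],[3,-3.5,0],0],
    [[0,0,0],[6,-7,0],0],
    [[0,0,0],[8.2,-11.5,0],0],
    [[0,0,0],[10.5,-16,0],0],
    [[0,0,0],[13.2,-19.5,0],0],
    [[0,0,0],[16,-23,0],0],
    [[0,0,0],[19,-26,0],0],
    [[0,0,0],[22,-29,0],0],
    [[0,0,0],[26.5,-31,0],0],
    [[0,0,0],[31,-33,0],0]
  ]
}}

```text
t: 19.03
ee_pos: [533.9, -237.9, 21.8]
orientation: [-2.753, -1.511, 0.001]
ft_force: [-1.1, 1.2, 0.3]
width: 0.5
```

```bash
python3 -c "
from ov import *
ov('n',33,0)
save('wrist','n_w.png')
"
```

```text
[ 533.9 -237.9   21.8] [-1.1  1.2  0.3] 0.4624475504632208
```

View pics/n_w.png

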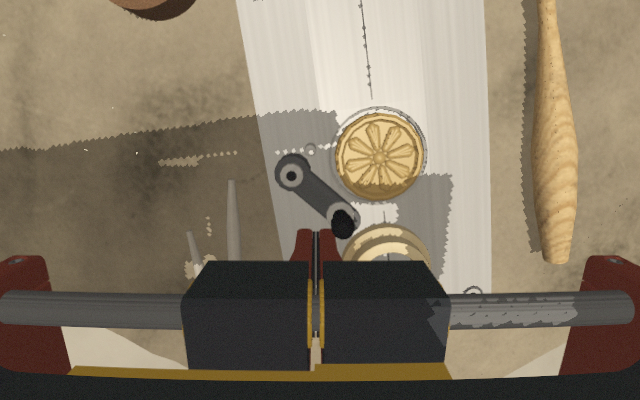

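View pics/n_scene.png

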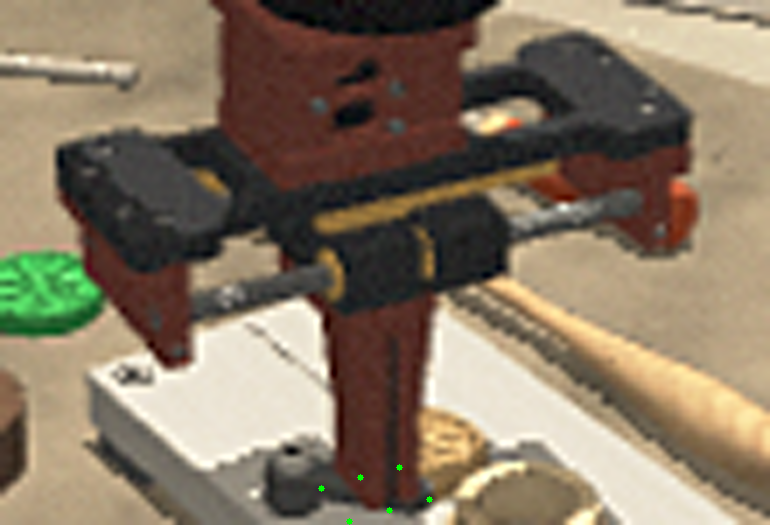

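Emit:
{"op": "carry_out", "data": {
  "targets": [
    [[0,0,0],[4,-0.3,0],0],
    [[0,0,0],[8.2,-0.3,0],0],
    [[0,0,0],[12.4,-0.3,0],0],
    [[0,0,0],[16,0.3,0],0],
    [[0,0,0],[19.5,1.2,0],0],
    [[0,0,0],[23,2.4,0],0],
    [[0,0,0],[26,3.9,0],0],
    [[0,0,0],[29,5.4,0],0],
    [[0,0,0],[31,6.6,0],0],
    [[0,0,0],[31,6.6,0],0]
  ]
}}

```text
t: 20.02
ee_pos: [565.5, -231.0, 22.0]
orientation: [2.753, 1.512, 0.0]
ft_force: [-0.1, 0.3, -0.0]
width: 0.5
```

```bash
python3 -c "
from ov import *
ov('o',33,0)
save('wrist','o_w.png')
"
```

```text
[ 565.5 -231.    22. ] [-0.1  0.3 -0. ] 0.5187891745670349
```

View pics/o_w.png

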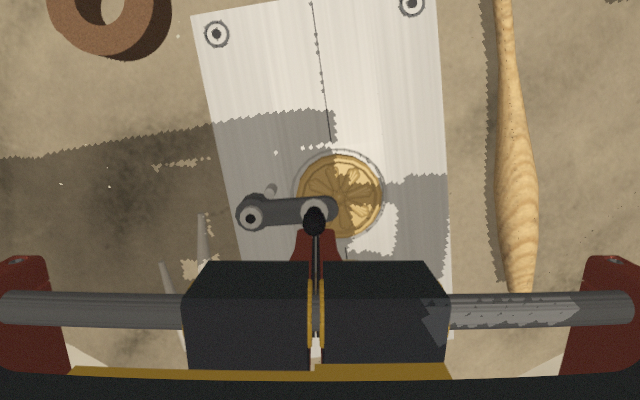

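Emit:
{"op": "carry_out", "data": {
  "targets": [
    [[0,0,0],[0.5,1,0],0],
    [[0,0,0],[1,2,0],0],
    [[0,0,0],[1.5,3,0],0],
    [[0,0,0],[1.5,3,0],0]
  ]
}}

```text
t: 20.5
ee_pos: [566.6, -228.6, 22.1]
orientation: [2.753, 1.512, 0.0]
ft_force: [0.6, -2.6, 0.3]
width: 0.1
```

Emit:
{"op": "carry_out", "data": {
  "targets": [
    [[0,0,0],[0.4,0.9,0],0],
    [[0,0,0],[0.4,0.9,0],0]
  ]
}}

```text
t: 20.67
ee_pos: [566.8, -228.4, 22.1]
orientation: [2.752, 1.512, -0.001]
ft_force: [-1.9, -4.8, 0.4]
width: 0.8
```

Emit:
{"op": "carry_out", "data": {
  "targets": [
    [[0,0,0],[0.4,0.9,0],0],
    [[0,0,0],[0.4,0.9,0],0]
  ]
}}

```text
t: 20.83
ee_pos: [566.9, -228.2, 22.1]
orientation: [2.752, 1.512, -0.002]
ft_force: [-3.4, -8.9, 1.3]
width: 0.6
```

Emit:
{"op": "carry_out", "data": {
  "targets": [
    [[0,0,0],[-2,-4,0],0],
    [[0,0,0],[-5,-10,0],0],
    [[0,0,0],[-6,-12,20],0],
    [[0,0,0],[-6,-14,50],0],
    [[0,0,0],[-6,-20,85],0],
    [[0,0,0],[-6,-35,115],0],
    [[0,0,0],[-6,-60,135],0],
    [[0,0,0],[-6,-80,140],0],
    [[0,0,0],[-6,-80,140],0],
    [[0,0,0],[-6,-80,140],0]
  ]
}}

```text
t: 21.67
ee_pos: [560.9, -307.1, 162.1]
orientation: [-2.755, -1.509, -0.001]
ft_force: [-0.0, 0.8, -0.3]
width: 0.9
```

```bash
python3 -c "
from ov import *
ov('p',33,0)
save('wrist','p_w.png')
for c in ('scene','side','wrist'):
  for q in('rosette','keeper_knob','keeper_pivot','bronze_collar'): print(c,q,[(round(r['confidence'],2),toworld(c,r['point'])) for r in place_of(q,c)][:2])
a=cv2.imread('pics/p_w.png')[40:230,220:400];cv2.imwrite('pics/p_wc.png',cv2.resize(a,None,fx=4,fy=3.1,interpolation=2))
a=cv2.imread('pics/p_scene_raw.png')[225:305,270:390];cv2.imwrite('pics/p_sc.png',cv2.resize(a,None,fx=6,fy=6,interpolation=2))
"
```

```text
[ 560.9 -307.1  162.1] [-0.   0.8 -0.3] 0.9199226335701828
scene rosette [(0.69, array([ 590.1, -219.6,   22.6])), (0.57, array([639.2, -32.6,   1.8]))]
scene keeper_knob [(0.66, array([ 574.4, -215.1,   65.3]))]
scene keeper_pivot [(0.69, array([ 586.9, -221.7,   25.7])), (0.62, array([ 545.9, -204. ,   39.6]))]
scene bronze_collar [(0.93, array([ 556.8, -275. ,   37.2])), (0.52, array([420.4, -56.6, 251.9]))]
side rosette [(0.5, array([ 588.9, -218.7,   22.2])), (0.47, array([645.3, -29.2,   2.3]))]
side keeper_knob [(0.63, array([ 575.1, -212.9,   60.4])), (0.43, array([ 589.9, -219. ,   24. ]))]
side keeper_pivot [(0.55, array([ 546.9, -199.9,   38.8])), (0.5, array([ 587.2, -217.7,   23.9]))]
side bronze_collar [(0.46, array([ 557.7, -279.4,   30.4])), (0.43, array([ 572.4, -210. ,   62. ]))]
wrist rosette [(0.7, array([ 588.8, -217.7,   29.2]))]
wrist keeper_knob [(0.69, array([ 577.4, -214.8,   59.5]))]
wrist keeper_pivot [(0.6, array([ 549.8, -203. ,   38.4]))]
wrist bronze_collar [(0.93, array([ 561.5, -283.2,   31.5])), (0.68, array([ 440.5, -251.3,    2.6]))]
```

View pics/p_wc.png

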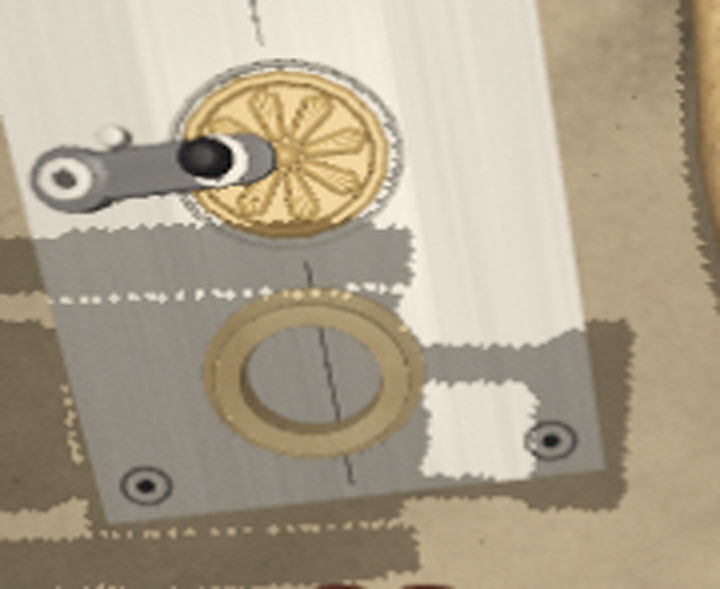

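View pics/p_sc.png

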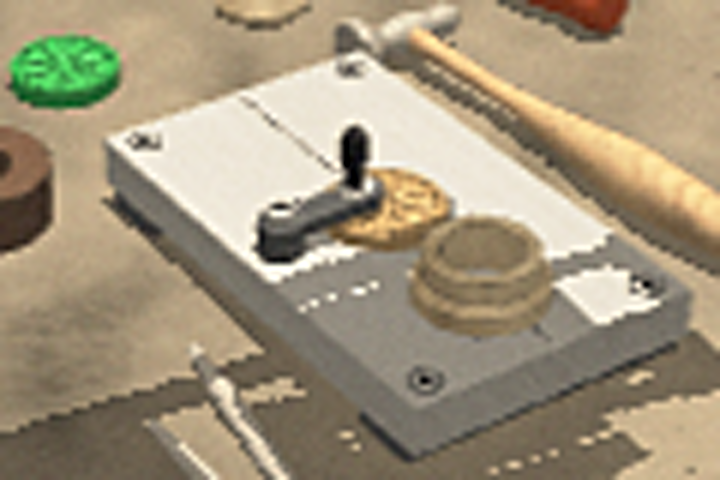

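The keeper lies over the seated rosette with its edge against the stop pin (crop px 113,135). The collar and the other parts are where they were, and the gripper is clear.

```bash
python3 -c "
from h import *
print(order.close_job(), monitor.get_obs()['t'])"
```

```text
the job is handed in; nothing more can be done
the job is handed in; nothing more can be done
```

The rosette is seated flat in the nest, the keeper lies over it against its stop, and the job is handed in at about 22 s of the 72 s allowed. I slid the bronze rosette along the deck between the two fingertips until it dropped into the nest. I then closed the fingers and pushed the knob round until the keeper met its stop.

**Checks that held:**
- **Rosette:** light touches on its -y and +y sides both met it 5 mm above the deck, so it lies flat.
- **Keeper:** the push force rose to about 9 N with no further movement. The last pictures show the keeper touching the stop pin, over the rosette.
- **Other parts:** the collar and the tools in view look unmoved, and the gripper was clear of everything.

**Checks that disagreed:**
- **Fingertip height:** the fingertips were about 33 mm above the reported TCP. I saw this in the pictures and measured it by touching the deck, which peaked at about 19 N, then used the corrected height for every push.
- **Position estimates:** these scattered by 2 to 5 mm between cameras. One scene picture looked as though the rosette might be tilted, but the touches showed it was not.

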